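# Hang a display arm on the counter stand

### The arm

A 7-joint arm with a two-finger parallel gripper is mounted at the origin on the work surface. World frame = base frame: x ahead of the robot, y to its left, z up, the work surface at z = 0. Lengths are in mm, angles in rad, forces in N, time in s.
With the tool pointing down it reaches from about 425 to 950 mm from the base axis. Payload 4.7 kg.
Tool frame: the origin (TCP) lies on the centre line of the jaws, within the pads' length; the fingertips stand 8 mm ahead of it and the grasp point (between the pads) lies 11 mm behind it; z points along the fingers, x is the direction in which the jaws open and shut, and the axes are right-handed (so a half turn about z gives the same grasp; the last joint's range is limited). The gripper opens to 85 mm and grips with 20 to 120 N. Pads are 22 mm wide; open, the fingers measure 114 mm over their backs; the gripper's body (76 mm by 85 mm) begins 54 mm behind the grasp point. The pads swing forward as they close: fully open they stand 13 mm farther back than shut.
Start: joints at [1.276, 0.469, -0.049, 1.532, 0.024, 1.141, -0.082], TCP at [177.356, -651.301, 239.335] pointing down, gripper open.
Joint ranges: [-2.59, 2.59], [-0.33, 1.99], [-1.39, 1.29], [0.1, 2.45], [-1.04, 4.18], [0.21, 1.99], [-2.66, 2.66]. Speed limits (rad/s): [2.57, 2.57, 3.14, 3.14, 3.14, 3.14, 3.14].

### API

Orientations are given as [roll, pitch, yaw] about the fixed x, y, z axes, in that order (R = Rz(yaw) Ry(pitch) Rx(roll)).
In Python, from rig import manip gives the robot as it stands. The module is installed in compiled form; this text tells all that it offers.
- The arm moves only by the shell command python3 -m handwheel 'ROWS' [OPENING]. ROWS is text: rows parted by semicolons, each of 6 numbers parted by spaces: the shift along the tool's x, y, z in m, then the turn, a rotation vector about the tool's x, y, z in rad. A call has 1 to 12 rows; each row is the pose to reach, as a shift and turn from the pose measured when the call began, along the tool's axes at that moment; what a row does not reach only later rows make up. A row lasts 1/10 s, in which the tool goes at most 50 mm and 8.59 degrees, less where a joint would pass 70% of its speed; a pose out of reach is approached as far as the arm can. A call with a gripper value outside its range is refused whole. OPENING is the finger opening in m, from 0 to 0.0854, set as the call begins (- or left out, the last holds). The fingers move at their own pace and stop on an object; the grip force is fixed at half the most. Time passes only in rows, so rows that repeat a pose let the fingers close. It gives the time, the measured TCP pose, the force and the opening at its end, in the units of the state.
- manip.get_state(): the state, without advancing time (a new reading comes with each control period).
- manip.camera(name): name is "side" or "top" or "wrist"; returns a dict with "color" (400x640x3 uint8, red, green, blue), "mtx" (3x3 intrinsics, pixels), "k1" (the pictures are not rectified: a ray, as slopes to the right and down, at radius r is drawn at 1 + k1 r^2 times it, then the intrinsics apply), "cam_to_world" (4x4, takes a point from camera to world coordinates). Camera axes: x right, y up, looking along -z (the intrinsics and any distortion apply to the point x, -y, -z); pixel columns grow to the right and rows downward; lengths in mm; the calibration is good to about 2 mm. A picture is of the moment at which its call begins. There is no depth.
- manip.job_done(): hands the job in, once; it reports no verdict.
The state is a dict: "time": time; "joint_positions": joint angles; "dq": joint speeds; "joint_efforts": joint torques, N m; "position": TCP position; "tool_rot": TCP orientation; "ft_force": force on the tool from outside, world axes, zero at the start; "torque": the same for the moment, N m; "grip_width": finger opening in mm.
Only numpy, scipy, OpenCV 4.12 (cv2) and the standard library are available. Lean on these libraries where they do the work, as an engineer would, in place of code of your own. Each camera call takes 0.05 s, during which the arm holds its last target.

### The job

Hang the loose brass display arm on the white counter-top stand: hook both of its claws into the top two slots of the steel slot plate, then press it down gently until it sits fully home and both orange catches have snapped shut over its ears. Never force it against the stand, leave the other things on the counter where they are, and let go at the end.

Things in the scene. Friction and masses are not known exactly. Their poses are not given: they have to be found in the camera images.
- display_arm: Loose brass display arm, 0.24 kg (+-30 %), standing upright on its own bar. Origin: middle of the lower edge of the back plate's rear face, level with the bar's underside; z up, the bar runs along -x, claws point to +x. Back plate x -6 to 0, 26 wide, z 0 to 100; bar x -171 to -6, 22 wide, z 0 to 28; upturned end x -171 to -165, up to z 62 (all mm).
- bar_grip (a point): middle of the bar, 95 mm in front of the back plate's rear face, 14 mm above the bar's underside: a good place to hold the bar across its 22 mm width.
- press_pad (a point): middle of the top of the arm's press pad, a flat tab 26 mm wide, x -30 to -6 mm, top at z 100 mm in the arm's frame: press here from above.
- claw_hi (a point): upper steel claw, 6 mm wide: a neck 7 mm high leaves the plate and ends in a tongue 4.5 mm thick that reaches 10.3 mm behind the plate's rear face and hangs 16 mm below the neck's underside. The point is where neck underside and tongue meet, 66 mm above the bar's underside.
- claw_lo (a point): lower steel claw, the same shape, 46 mm below the upper one.
- ears (a point): centre between the arm's two ears: 3 mm high tabs (z 45 to 48 mm in the arm's frame) that stick out of the back plate's sides to 20 mm either side of the middle.
- stand: Fixed white stand: base 170 (x) x 150 (y) x 12 mm, upright 70 mm wide, 211 mm high. Origin: on the counter under the middle of the slotted front face; z up; the face lies at x = 0 and looks along -x, so the hung arm has the stand's axes. On it a 4 mm steel slot plate with three slots 46 mm apart (18 mm free behind it). Press with no more than about 14 N: all contact forces between arm and stand together must stay under 40 N.
- seat_point (a point): where the arm's origin nominally rests when home: on the stand's face, mid line, 105 mm up. The slot plate with slots, catches and tab is clamped, immovable, anywhere up to 9 mm above or below nominal. No pose shows this: find it by feel or by eye.
- slot_hi (a point): nominal middle of the lower edge of the top slot, 171 mm up (true height within 9 mm, as for seat_point). Each slot is 9 mm wide and 27 mm high. The claws enter whole while the arm is 16 to 20 mm above its true seat; then it slides straight down behind the plate until the necks rest on the slots' lower edges.
- slot_lo (a point): the same for the second slot from the top, 125 mm up. The third, lowest slot stays empty.
- seat_tab (a joint): small green spring tab under the lower one of the top two slots, pressed by the bar end of a fully seated arm: travel in m, 0 = free, about 0.0035 when the arm is fully home (0.5 N spring).
- catch_l (a joint): orange sprung catch on the slot plate at the stand's +y side of the slots: travel in m, 0 = out (its rest place, over the ear once locked), about 0.003 while an ear pushes it aside. The ears meet the catches' sloped tops about 12 mm above the true seat; 6 to 12 N on the press pad pushes through, and they snap in over the ears within 2 mm of the seat.
- catch_r (a joint): the same at the stand's -y side: 0 = out, about 0.003 while pushed aside.
- mug: white mug, 76 mm across, 90 mm high: leave it alone. Origin: middle of its underside.
- jar: amber glass jar with wooden lid, 72 mm across, 100 mm high: leave it alone. Origin: middle of its underside.
- cups: stack of white paper cups, 79 mm across, 130 mm high: leave it alone. Origin: middle of its underside.
- pastry_box: white pastry box, 130 x 170 x 55 mm: leave it alone. Origin: middle of its underside.
- spatula: spatula lying on the counter: leave it alone. Origin: on the grip.
- caddy: small open wooden caddy, 100 x 70 x 50 mm: leave it alone. Origin: middle of its underside.
- post_cap: round wooden cap, 44 mm across, 18 mm high: leave it alone. Origin: middle of its underside.
Not all that is in view belongs to the job. What is shaped like the display_arm but red or turquoise is not meant.

How it is judged (in metres and radians):
On the way, in this order (a step that is already met when the one before it is completed fails the run):
1. both claws are through the slots with the back plate against the slot plate, the arm not yet down (x of display_arm in the frame of stand between -0.004 and 0.004 m and y of display_arm in the frame of stand between -0.004 and 0.004 m and angle between display_arm's own z axis and vertical below 0.08 rad and angle between the x axis of display_arm and the x axis of stand, either way round below 0.12 rad and value of joint seat_tab below 0.0008 m and z of display_arm in the frame of stand between 0.105 and 0.14 m), for 0.1 s.
2. the arm is pressed fully down and both catches are shut over its ears (x of display_arm in the frame of stand between -0.004 and 0.004 m and y of display_arm in the frame of stand between -0.004 and 0.004 m and angle between display_arm's own z axis and vertical below 0.08 rad and angle between the x axis of display_arm and the x axis of stand, either way round below 0.12 rad and value of joint seat_tab above 0.0015 m and value of joint each of catch_l, catch_r below 0.002 m and z of display_arm in the frame of stand between 0.094 and 0.117 m), for 0.2 s.
At the end, for the whole second after the job is handed in: The arm hangs at rest in the top two slots: within 4 mm of the stand's face and mid line, 0.12 rad of square and 0.08 rad of level, underside from 11 mm below to 12 mm above the nominal seat, green tab pressed over 1.5 mm, both catches out to within 2 mm (all of step 2 and linear speed of display_arm below 0.02 m/s); the robot touches nothing.
It fails at once if the arm is forced: more than 40 N between it and the stand (contact force between display_arm and stand above 40 N).
It fails at once if the robot pushes on the stand with more than 25 N (contact force between any of the fingers, the arm and stand above 25 N).
It fails at once if another thing on the counter is moved more than 25 mm (distance of any of mug, jar, cups, pastry_box, spatula, caddy, post_cap from where it was at the start of the episode above 0.025 m).
It also fails if it takes over 67 s, if anything falls off the work surface, if the arm or the gripper's body presses on something with over 40 N, if the wrist force passes 120 N, or if a joint passes its speed limit or range.

## Working session

There is one attempt and no reset: what is moved stays moved. The work goes in short steps, Python scripts to look and compute and a shell command to move; the robot and the scene stay as the last step left them, time stands still between calls to the robot, and variables do not carry over. Pictures are saved under pics/ and viewed, and the job is handed in when it is done.

```bash
mkdir -p pics; cat > h.py <<'E'
import numpy as np, cv2
from rig import manip
from scipy.spatial.transform import Rotation as R
def snap(name,fn):
    c=manip.camera(name); cv2.imwrite('pics/'+fn+'.png',c['color'][:,:,::-1]); 
    np.savez('pics/'+fn+'.npz',**{k:np.array(v) for k,v in c.items()}); return c
def load(fn): return np.load('pics/'+fn+'.npz')
def crop(fn,u0,v0,w,h,s,out):
    im=cv2.imread('pics/'+fn+'.png')[v0:v0+h,u0:u0+w]; cv2.imwrite('pics/'+out+'.png',cv2.resize(im,None,fx=s,fy=s,interpolation=cv2.INTER_CUBIC))
def ray(c,u,v):
    K=np.array(c['mtx']); d=np.array([(u-K[0,2])/K[0,0],(v-K[1,2])/K[1,1]]); k1=float(c['k1']); p=d.copy()
    for _ in range(30): p=d/(1+k1*(p@p))
    T=np.array(c['cam_to_world']); D=T[:3,:3]@np.array([p[0],-p[1],-1]); return T[:3,3],D/np.linalg.norm(D)
def onz(c,u,v,z):
    o,d=ray(c,u,v); return o+d*(z-o[2])/d[2]
def proj(c,P):
    T=np.array(c['cam_to_world']); q=T[:3,:3].T@(np.asarray(P,float)-T[:3,3]); s=np.array([q[0],-q[1]])/-q[2]
    s=s*(1+float(c['k1'])*(s@s)); K=np.array(c['mtx']); return np.array([K[0,0]*s[0]+K[0,2],K[1,1]*s[1]+K[1,2]])
def tri(rs):
    A=np.zeros((3,3));b=np.zeros(3)
    for o,d in rs: M=np.eye(3)-np.outer(d,d);A+=M;b+=M@o
    x=np.linalg.solve(A,b); return x,[np.linalg.norm((np.eye(3)-np.outer(d,d))@(x-o)) for o,d in rs]
E
python3 - <<'E'
from h import *
s=manip.get_state(); print(s)
for n in ['side','top','wrist']:
    c=snap(n,n+'0'); print(n,np.round(c['mtx'],1).tolist(),c['k1'],np.round(c['cam_to_world'],3).tolist())
E
```

```text
{'time': 0.0, 'joint_positions': array([ 1.27609052,  0.46947802, -0.04859338,  1.53373593,  0.02410316,
        1.14102335, -0.08227912]), 'dq': array([ 0.00172105, -0.00128389, -0.00089218, -0.00079829, -0.00114277,
       -0.00183411,  0.00034449]), 'joint_efforts': array([-6.80099547e-04, -5.10305750e+01, -4.65749949e-02, -2.37713081e+01,
        1.07539757e-02,  7.60860101e-03,  7.69773045e-07]), 'position': array([ 177.16408848, -650.71628889,  238.2189838 ]), 'tool_rot': array([ 3.14151093e+00,  2.05717839e-03, -1.30493725e+00]), 'ft_force': array([-1.00269185, -0.94124357, -0.19328947]), 'torque': array([-0.01031755,  0.03634404,  0.00049364]), 'grip_width': 85.30829069287428}
side [[491.8, 0.0, 329.2], [0.0, 491.8, 197.9], [0.0, 0.0, 1.0]] -0.1337356340321447 [[-0.997, 0.052, -0.052, 488.704], [-0.073, -0.744, 0.665, 891.829], [-0.004, 0.667, 0.745, 1105.446], [0.0, 0.0, 0.0, 1.0]]
top [[464.5, 0.0, 323.6], [0.0, 464.5, 201.8], [0.0, 0.0, 1.0]] -0.019284358132417218 [[-0.01, 0.991, -0.133, 391.052], [-1.0, -0.01, -0.001, 14.82], [-0.002, 0.133, 0.991, 1374.05], [0.0, 0.0, 0.0, 1.0]]
wrist [[296.3, 0.0, 325.4], [0.0, 296.3, 202.6], [0.0, 0.0, 1.0]] -0.04282932772419923 [[0.261, 0.92, 0.293, 250.91], [-0.965, 0.249, 0.079, -630.655], [-0.0, -0.303, 0.953, 372.983], [0.0, 0.0, 0.0, 1.0]]
```

View pics/side0.png

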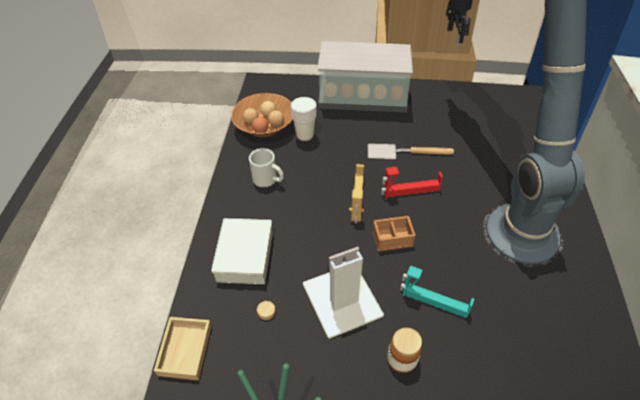

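View pics/top0.png

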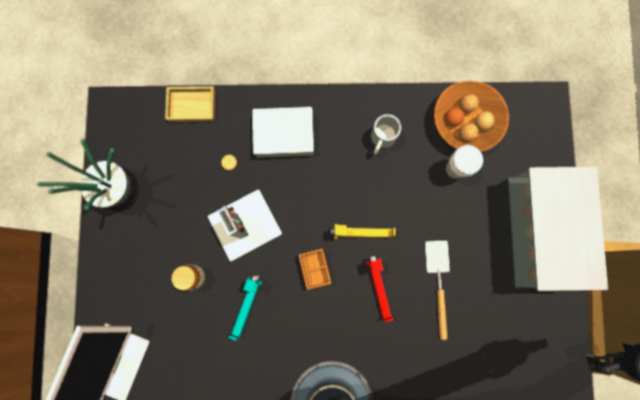

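View pics/wrist0.png

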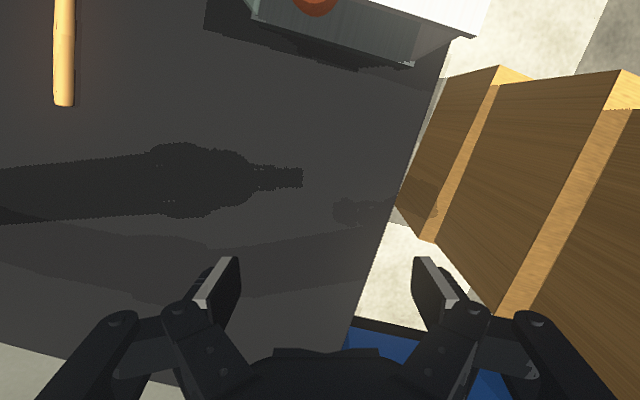

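```bash
python3 - <<'E'
from h import *
crop('top0',195,180,210,100,3.8,'tc'); crop('side0',290,150,140,190,3.1,'sc')
E
```

```text
(no output)
```

View pics/tc.png

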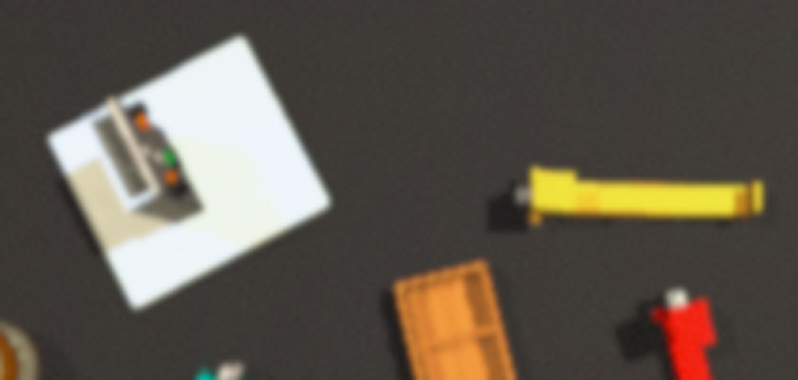

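View pics/sc.png

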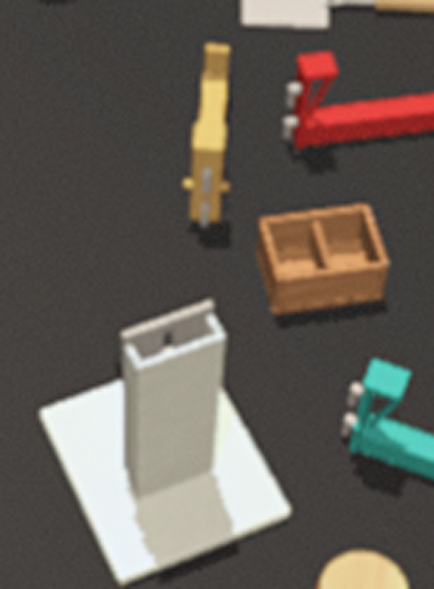

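```bash
python3 - <<'E'
from h import *
c=load('top0'); f=lambda x,y,z:onz(c,195+x/3.8,180+y/3.8,z)
B=[f(x,y,12) for x,y in [(243,35),(330,205),(135,310),(48,135)]]
for b in B: print(np.round(b))
for i in range(4): d=B[(i+1)%4]-B[i]; print(np.linalg.norm(d),np.degrees(np.arctan2(d[1],d[0])))
print('ctr',np.mean(B,0))
print('plate top edge',f(112,97,211),f(155,190,211))
print('arm: pad corners z100',[np.round(f(x,y,100)) for x,y in [(531,167),(577,170),(576,213),(531,212)]])
print('arm end z62',[np.round(f(x,y,62)) for x,y in [(764,181),(764,214)]])
print('bar z28',[np.round(f(x,y,28)) for x,y in [(600,212),(735,216),(600,182),(735,185)]])
E
```

```text
[614. 208.  12.]
[480. 139.  12.]
[401. 289.  12.]
[537. 359.  12.]
150.05352949430673 -152.89986000487625
169.06070621884865 117.88320983452682
152.50774829487167 27.297279022975754
169.5697133056055 -62.94811413209535
ctr [508.04450122 248.70838308  12.        ]
plate top edge [540.4625712  266.44659728 211.        ] [478.27048406 236.85640709 211.        ]
arm: pad corners z100 [array([501., -14., 100.]), array([498., -47., 100.]), array([467., -46., 100.]), array([468., -14., 100.])]
arm end z62 [array([ 492., -188.,   62.]), array([ 467., -188.,   62.])]
bar z28 [array([472., -68.,  28.]), array([ 468., -171.,   28.]), array([495., -68.,  28.]), array([ 491., -171.,   28.])]
```

```bash
cat >> h.py <<'E'
def rel(P,Rt):
    s=manip.get_state(); R0=R.from_euler('xyz',s['tool_rot']); 
    d=R0.inv().apply(np.asarray(P,float)-s['position'])/1000; r=(R0.inv()*Rt).as_rotvec()
    print('rows', ' '.join('%.4f'%v for v in [*d,*r]),'rows needed',max(np.linalg.norm(d)/.05,np.degrees(np.linalg.norm(r))/8.59))
    print('now',s['time'],np.round(s['position'],1),np.round(s['tool_rot'],3),'F',np.round(s['ft_force'],1),'w',round(s['grip_width'],1))
def down(psi,a=0): return R.from_euler('xyz',[np.pi,0,psi])*R.from_rotvec([a,0,0])
E
python3 -c "
from h import *
rel([540,0,300],down(.2))
"
```

```text
rows -0.5328 -0.5210 -0.0607 -0.0011 0.0012 -1.5050 rows needed 14.953950781469652
now 0.15 [ 177.2 -650.9  238.5] [ 3.142e+00  1.000e-03 -1.305e+00] F [0.2 0.2 0. ] w 85.4
```

```bash
python3 -m handwheel '0 0 -0.05 0 0 0; -0.05 -0.05 -0.09 0 0 -0.1; -0.533 -0.521 -0.07 0 0 -1.505; -0.533 -0.521 -0.07 0 0 -1.505; -0.533 -0.521 -0.07 0 0 -1.505; -0.533 -0.521 -0.07 0 0 -1.505; -0.533 -0.521 -0.07 0 0 -1.505; -0.533 -0.521 -0.07 0 0 -1.505; -0.533 -0.521 -0.07 0 0 -1.505; -0.533 -0.521 -0.07 0 0 -1.505; -0.533 -0.521 -0.07 0 0 -1.505; -0.533 -0.521 -0.07 0 0 -1.505'
python3 -c "
from h import *
rel([575,120,180],down(.476,.87))
"
```

```text
time: 1.35
position: [442.2, -174.4, 310.5]
tool_rot: [-3.141, 0.0, 0.203]
ft_force: [0.5, -1.1, 0.3]
grip_width: 85.6
rows 0.1895 -0.2614 0.1307 0.8636 -0.1186 -0.2551 rows needed 6.96627832030792
now 1.35 [ 442.2 -174.4  310.5] [-3.141  0.     0.203] F [ 0.5 -1.1  0.3] w 85.6
```

```bash
python3 -m handwheel '0.19 -0.261 0.05 0.864 -0.119 -0.255; 0.19 -0.261 0.05 0.864 -0.119 -0.255; 0.19 -0.261 0.05 0.864 -0.119 -0.255; 0.19 -0.261 0.1 0.864 -0.119 -0.255; 0.19 -0.261 0.131 0.864 -0.119 -0.255; 0.19 -0.261 0.131 0.864 -0.119 -0.255; 0.19 -0.261 0.131 0.864 -0.119 -0.255; 0.19 -0.261 0.131 0.864 -0.119 -0.255; 0.19 -0.261 0.131 0.864 -0.119 -0.255'
python3 -c "
from h import *
snap('wrist','w1'); rel([575,120,180],down(.476,.87))
"
```

```text
time: 2.25
position: [574.7, 121.3, 178.7]
tool_rot: [-2.269, 0.002, 0.479]
ft_force: [-0.2, -0.2, 0.8]
grip_width: 85.2
rows -0.0002 -0.0004 0.0001 -0.0004 0.0013 0.0003 rows needed 0.009622548562492889
now 2.3 [575.4 119.8 179.7] [-2.271e+00  1.000e-03  4.770e-01] F [-0.1 -0.5  0.8] w 85.5
```

View pics/w1.png

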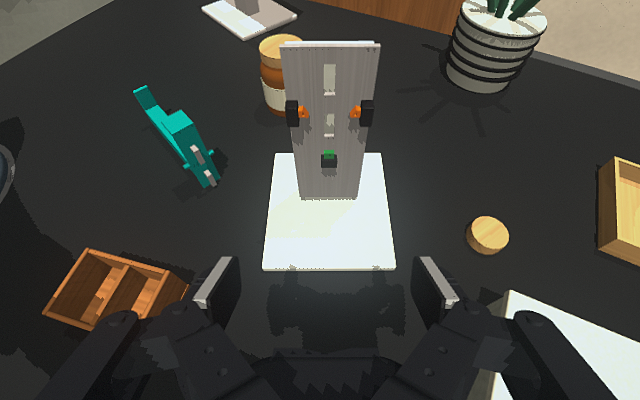

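```bash
python3 -c "
from h import *
h=np.array([-.459,.889]);f=np.array([508.5,249.5]);p=f-h*95
rel([*p,180],down(.476,.96))
crop('w1',260,20,140,270,2.2,'w1c')
"
```

```text
rows 0.0001 -0.0330 0.0387 0.0896 0.0013 0.0002 rows needed 1.0173174473493511
now 2.3 [575.4 119.8 179.7] [-2.271e+00  1.000e-03  4.770e-01] F [-0.1 -0.5  0.8] w 85.5
```

View pics/w1c.png

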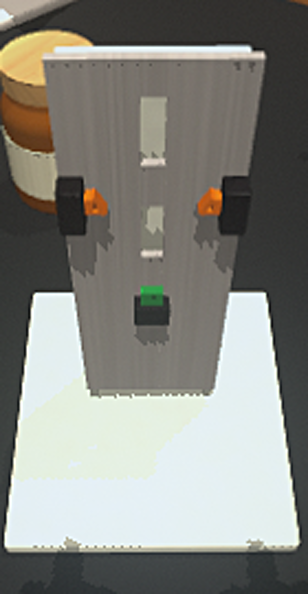

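```bash
python3 -m handwheel '0 -0.033 0.039 0.09 0 0; 0 -0.033 0.039 0.09 0 0; 0 -0.033 0.039 0.09 0 0'
python3 -c "
from h import *
snap('wrist','w2'); rel([575,120,180],down(.476,.87))
crop('w2',240,0,180,280,2.1,'w2c');crop('w2',270,30,120,150,4,'w2d')
"
```

```text
time: 2.6
position: [551.8, 164.2, 180.9]
tool_rot: [-2.184, -0.0, 0.477]
ft_force: [0.1, -0.6, 0.3]
grip_width: 85.4
rows -0.0001 0.0289 -0.0394 -0.0868 -0.0013 0.0002 rows needed 0.9774925914771913
now 2.65 [552.8 163.5 180.9] [-2.185e+00 -1.000e-03  4.750e-01] F [-0.3 -0.4 -1.4] w 85.5
```

View pics/w2c.png

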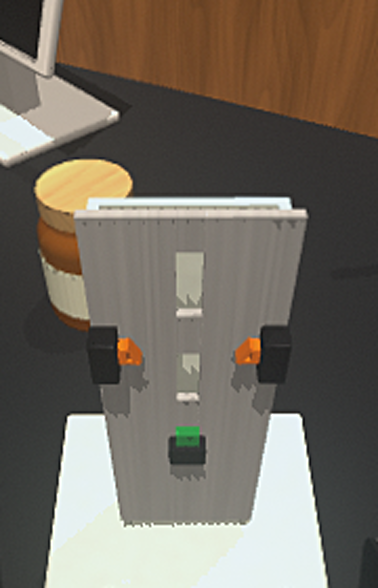

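View pics/w2d.png

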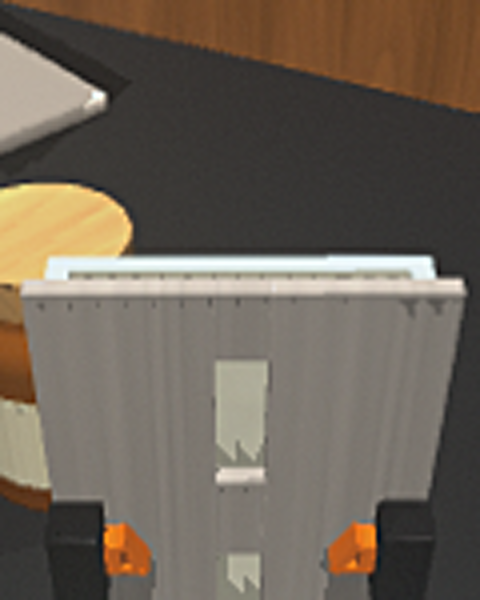

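```bash
python3 - <<'E'
from h import *
crop('w1',300,50,60,110,5.5,'w1d'); crop('w2',310,80,40,120,5,'w2e')
E
```

```text
(no output)
```

View pics/w1d.png

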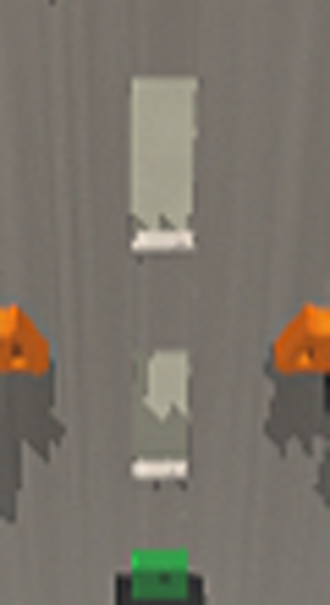

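View pics/w2e.png

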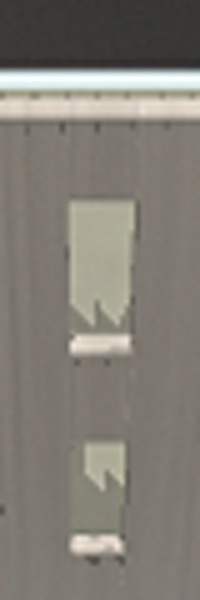

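```bash
cat > fit.py <<'E'
from h import *
from scipy.optimize import least_squares
C={k:load(k) for k in ['top0','w1','w2']}
def px(u0,v0,s,x,y): return (u0+x/s-.5*(1-1/s)*0-.25, v0+y/s-.25)
obs=[] # cam, kind/stand pt fn, px
def P(x,y,z,shift,base=False): return (x,y,z,shift,base)
T=lambda x,y:px(195,180,3.8,x,y)
for (sx,sy),q in zip([(-1,-1),(-1,1),(1,1),(1,-1)],[(243,35),(330,205),(135,310),(48,135)]): pass
# stand axes: x=(-.459,.889), y=(-.889,-.459). 
def add(c,p,q,s=1.0): obs.append((c,p,q,s))
add('top0',P(-85,75,12,0,1),T(330,205));add('top0',P(-85,-75,12,0,1),T(243,35));add('top0',P(85,75,12,0,1),T(135,310));add('top0',P(85,-75,12,0,1),T(48,135))
A=lambda x,y:px(260,20,2.2,x,y)
add('w1',P(-85,75,12,0,1),A(6,547));add('w1',P(-85,-75,12,0,1),A(299,547))
D=lambda x,y:px(300,50,5.5,x,y); E=lambda x,y:px(310,80,5,x,y)
for c,F,r in [('w1',D,((131,196,77),(131,194,251),(132,187,349),(132,187,479))),('w2',E,((69,134,200),(70,131,356),(71,124,440),(71,124,556)))]:
    for (l,rr,y),z in zip(r,(198,171,152,125)):
        add(c,P(0,4.5,z,1),F(l,y),.5); add(c,P(0,-4.5,z,1),F(rr,y),.5)
def res(p):
    x,y,yaw,dz,bx=p[:5]; out=[]
    for c,(a,b,z,sh,ba),q,s in obs:
        c0=C[c]; k={'top0':0,'w1':1,'w2':1}[c]; off=p[5+3*k:8+3*k]; 
        a2=a+(bx if ba else 0); w=np.array([x+np.cos(yaw)*a2-np.sin(yaw)*b,y+np.sin(yaw)*a2+np.cos(yaw)*b,z+(dz if sh else 0)])
        rv=p[11+3*k:14+3*k]
        TT=np.array(c0['cam_to_world']); q0=TT[:3,:3]@(R.from_rotvec(rv).apply(TT[:3,:3].T@(w-TT[:3,3])))+TT[:3,3]
        out+=list((proj(c0,q0+off)-q)/s)
    return np.r_[out,p[5:11]/2,p[11:17]/.004, p[4]/3]
r=least_squares(res,np.r_[508.5,249.5,2.047,0,0,np.zeros(12)])
cov=np.linalg.inv(r.jac.T@r.jac)
print(np.round(r.x,3)); print('sd',np.round(np.sqrt(np.diag(cov))[:5],3)); print(np.round(r.fun[:len(obs)*2].reshape(-1,2),1).tolist())
E
python3 fit.py
```

```text
[ 5.09366e+02  2.50949e+02  2.05100e+00  3.46100e+00  7.07000e-01
 -3.90000e-02 -2.27000e-01 -1.00000e-02  4.10000e-02  2.24000e-01
 -1.88200e+00 -0.00000e+00 -1.00000e-03 -0.00000e+00 -2.00000e-03
 -1.00000e-03 -1.00000e-03]
sd [2.015 2.09  0.007 1.78  1.173]
[[0.2, -0.2], [-0.1, 0.0], [-0.3, -0.4], [-0.0, 0.5], [-1.5, 0.1], [0.9, -0.3], [-0.9, 0.1], [0.4, 0.0], [-0.2, -0.7], [-0.5, -0.8], [-0.2, 1.0], [1.0, 1.0], [0.3, -0.3], [-0.2, -0.4], [-0.4, 0.5], [0.8, 0.5], [-0.3, -1.1], [-0.2, -1.2], [-0.4, 1.5], [1.3, 1.4], [-0.1, -0.8], [-0.2, -0.9]]
```

```bash
python3 -c "
from h import *
rel([484,-111,170],down(-.04))
"
```

```text
rows -0.1867 0.1312 -0.1677 -0.9352 0.2454 0.4753 rows needed 7.186034668819159
now 2.65 [552.8 163.5 180.9] [-2.185e+00 -1.000e-03  4.750e-01] F [-0.3 -0.4 -1.4] w 85.5
```

```bash
python3 -m handwheel '0 0 -0.05 0 0 0; -0.187 0.131 -0.168 -0.935 0.245 0.475; -0.187 0.131 -0.168 -0.935 0.245 0.475; -0.187 0.131 -0.168 -0.935 0.245 0.475; -0.187 0.131 -0.168 -0.935 0.245 0.475; -0.187 0.131 -0.168 -0.935 0.245 0.475; -0.187 0.131 -0.168 -0.935 0.245 0.475; -0.187 0.131 -0.168 -0.935 0.245 0.475; -0.187 0.131 -0.168 -0.935 0.245 0.475; -0.187 0.131 -0.168 -0.935 0.245 0.475; -0.187 0.131 -0.168 -0.935 0.245 0.475'
python3 -c "
from h import *
snap('wrist','w3'); rel([482,-111,70],down(-.04))
"
```

```text
time: 3.75
position: [484.3, -112.5, 171.6]
tool_rot: [3.141, -0.002, -0.041]
ft_force: [0.3, 0.2, 0.0]
grip_width: 85.6
rows -0.0024 -0.0016 0.1011 0.0002 -0.0011 -0.0018 rows needed 2.0234355057256592
now 3.8 [ 484.3 -112.7  171.1] [ 3.141e+00 -1.000e-03 -4.200e-02] F [ 0.5 -0.3  0.8] w 86.0
```

View pics/w3.png

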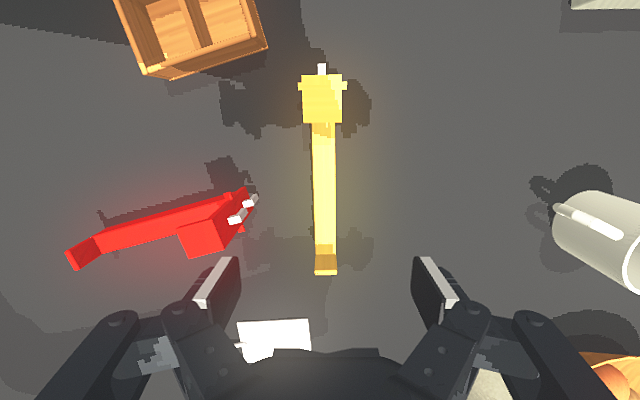

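```bash
python3 -c "
from h import *
crop('w3',285,50,60,240,2.4,'w3c')
c=load('w3')
for u,v,z in [(302,74,100),(342,74,100),(342,122,100),(303,122,100),(314,257,62),(337,257,62),(314,140,28),(335,140,28),(315,240,28),(336.5,240,28)]: print(u,v,np.round(onz(c,u,v,z),1))
"
```

```text
302 74 [472.4 -13.1 100. ]
342 74 [498.2 -14.2 100. ]
342 122 [497.4 -44.4 100. ]
303 122 [471.1 -43.3 100. ]
314 257 [ 470.5 -165.1   62. ]
337 257 [ 491.7 -166.    62. ]
314 140 [474.9 -62.7  28. ]
335 140 [494.3 -63.5  28. ]
315 240 [ 470.4 -163.7   28. ]
336.5 240 [ 492.5 -164.7   28. ]
```

View pics/w3c.png

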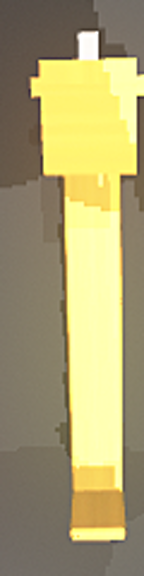

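```bash
python3 -c "
from h import *
c=load('w3')
for u,v,z in [(257,200,60),(257,200,20),(240,225,60)]: print(u,v,np.round(onz(c,u,v,z),1))
rel([482.7,-109,12],down(-.029))
"
python3 -m handwheel '-0.002 -0.004 0.04 0 0 -0.013; -0.002 -0.004 0.08 0 0 -0.013; -0.002 -0.004 0.12 0 0 -0.013;-0.002 -0.004 0.12 0 0 -0.013;-0.002 -0.004 0.12 0 0 -0.013;-0.002 -0.004 0.12 0 0 -0.013' 0.05
python3 -c "
from h import *
rel([482.7,-109,12],down(-.029)); snap('wrist','w4')
"
```

```text
257 200 [ 423.8 -108.7   60. ]
257 200 [ 413.6 -120.7   20. ]
240 225 [ 405.8 -131.4   60. ]
rows -0.0019 -0.0037 0.1591 0.0002 -0.0011 -0.0128 rows needed 3.183657850581605
now 3.8 [ 484.3 -112.7  171.1] [ 3.141e+00 -1.000e-03 -4.200e-02] F [ 0.5 -0.3  0.8] w 86.0
time: 4.4
position: [484.3, -109.3, 53.0]
tool_rot: [3.141, -0.005, -0.03]
ft_force: [-0.0, 0.3, -0.1]
grip_width: 49.9
rows -0.0018 -0.0003 0.0410 0.0007 -0.0047 -0.0009 rows needed 0.8198701669746157
now 4.4 [ 484.3 -109.3   53. ] [ 3.141 -0.005 -0.03 ] F [-0.   0.3 -0.1] w 49.9
```

View pics/w4.png

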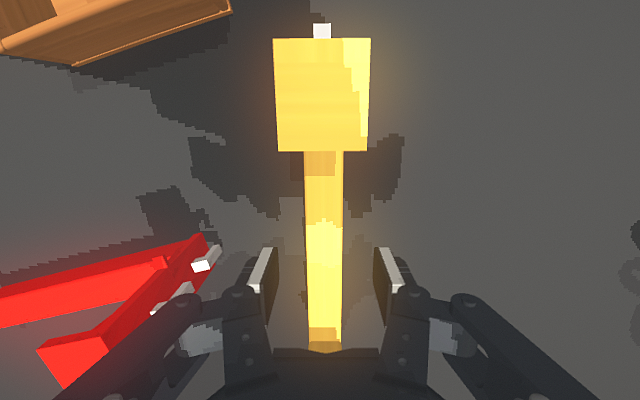

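```bash
python3 -m handwheel '-0.002 0 0 0 0 0; -0.002 0 0 0 0 0;-0.002 0 0 0 0 0;-0.002 0 0.02 0 0 0; -0.002 0 0.041 0 0 0;-0.002 0 0.041 0 0 0;-0.002 0 0.041 0 0 0' 0.034
python3 -c "
from h import *
rel([482.7,-109,12],down(-.029)); snap('wrist','w5')
"
```

```text
time: 5.15
position: [482.5, -109.0, 12.3]
tool_rot: [3.141, -0.005, -0.029]
ft_force: [0.9, 0.1, 0.5]
grip_width: 34.1
rows 0.0002 -0.0000 0.0003 0.0007 -0.0048 -0.0003 rows needed 0.03220407753349539
now 5.15 [ 482.5 -109.    12.3] [ 3.141 -0.005 -0.029] F [0.9 0.1 0.5] w 34.1
```

View pics/w5.png

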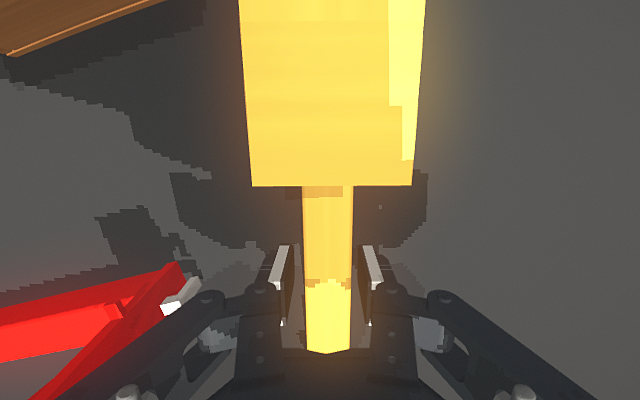

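```bash
python3 -m handwheel '0 0 0 0 0 0;0 0 0 0 0 0;0 0 0 0 0 0;0 0 0 0 0 0;0 0 0 0 0 0;0 0 0 0 0 0;0 0 0 0 0 0' 0.0
python3 -c "
from h import *
rel([482.7,-109,60],down(-.029))
"
python3 -m handwheel '0 0 -0.02 0 0 0;0 0 -0.05 0 0 0;0 0 -0.1 0 0 0;0 0 -0.1 0 0 0;0 0 -0.1 0 0 0'
python3 -c "
from h import *
rel([482.7,-109,60],down(-.029)); snap('wrist','w6');snap('side','s6')
crop('s6',300,130,130,130,4,'s6c')
"
```

```text
time: 5.9
position: [483.8, -109.2, 13.9]
tool_rot: [3.14, -0.008, -0.029]
ft_force: [-0.9, -0.5, 6.7]
grip_width: 20.7
rows -0.0008 -0.0001 -0.0461 0.0015 -0.0078 -0.0005 rows needed 0.9228975845017813
now 5.9 [ 483.8 -109.2   13.9] [ 3.14  -0.008 -0.029] F [-0.9 -0.5  6.7] w 20.7
time: 6.4
position: [483.4, -109.4, 114.8]
tool_rot: [3.139, -0.01, -0.03]
ft_force: [0.1, 0.0, -3.2]
grip_width: 20.9
rows -0.0012 -0.0005 0.0548 0.0024 -0.0101 -0.0009 rows needed 1.0960308133524859
now 6.4 [ 483.4 -109.4  114.8] [ 3.139 -0.01  -0.03 ] F [ 0.1  0.  -3.2] w 20.9
```

View pics/w6.png

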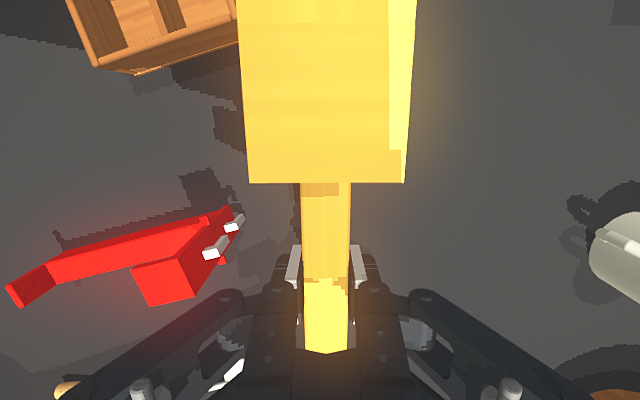

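View pics/s6c.png

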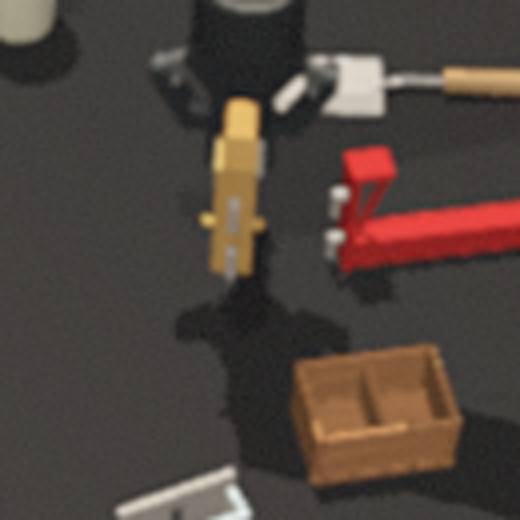

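```bash
python3 -c "
from h import *
for n,z in [('w6',200.9),('w5',100)]:
  c=load(n); T=np.array(c['cam_to_world'])
  print(np.round(T[:3,3],1))
  for u,v in [(249,183),(404,183)] if n=='w6' else [(252,185.5),(412,185.5)]: print(np.round(onz(c,u,v,z),1))
"
```

```text
[483.3 -31.7 249.2]
[470.6 -43.3 200.9]
[496.6 -44.2 200.9]
[483.2 -31.6 146.9]
[471.  -43.2 100. ]
[497.2 -44.1 100. ]
```

```bash
cat >> h.py <<'E'
S=np.array([509.4,250.9]);YAW=2.051
def armrel(x,y,z,dt=0.):  # arm origin in stand frame -> TCP
    hx=np.array([np.cos(YAW),np.sin(YAW)]);hy=np.array([-hx[1],hx[0]])
    p=S+hx*(x-95.65)+hy*y; rel([*p,z+13.9],down(YAW-np.pi/2+dt))
    s=manip.get_state(); d=s['position'][:2]-S; print('arm est stand xyz',np.round([d@hx+95.65,d@hy,s['position'][2]-13.9],1))
E
python3 -c "
from h import *
armrel(-70,0,150)"
```

```text
rows 0.0981 -0.2160 -0.0509 0.0026 -0.0049 -0.5099 rows needed 4.853027077350231
now 6.5 [ 481.7 -109.1  112.8] [ 3.14  -0.005 -0.03 ] F [-0.9  0.1 -2.2] w 21.0
arm est stand xyz [-210.9  190.8   98.9]
```

```bash
python3 -m handwheel '0 0 -0.04 0.002 -0.004 0;0.03 -0.05 -0.055 0.002 -0.004 -0.12;0.05 -0.09 -0.055 0.002 -0.004 -0.24;0.07 -0.13 -0.055 0.002 -0.004 -0.36;0.09 -0.17 -0.053 0.002 -0.004 -0.48;0.098 -0.2 -0.053 0.002 -0.004 -0.51;0.098 -0.216 -0.053 0.002 -0.004 -0.51;0.098 -0.216 -0.053 0.002 -0.004 -0.51;0.098 -0.216 -0.053 0.002 -0.004 -0.51'
python3 -c "
from h import *
armrel(-35,0,126.5);snap('wrist','w7');snap('side','s7');snap('top','t7');armrel(-35,0,126.5)
"
```

```text
time: 7.4
position: [584.8, 102.2, 164.7]
tool_rot: [3.14, 0.003, 0.479]
ft_force: [-0.3, 0.1, -2.2]
grip_width: 20.9
rows 0.0018 -0.0361 0.0242 0.0014 0.0028 -0.0009 rows needed 0.8702758554394128
now 7.4 [584.8 102.2 164.7] [3.14e+00 3.00e-03 4.79e-01] F [-0.3  0.1 -2.2] w 20.9
arm est stand xyz [-71.1   1.8 150.8]
rows 0.0014 -0.0373 0.0251 0.0020 0.0009 -0.0032 rows needed 0.8997480368498457
now 7.55 [585.6 101.3 165.6] [3.14e+00 1.00e-03 4.77e-01] F [ 0.2  0.2 -1.4] w 20.7
arm est stand xyz [-72.2   1.5 151.7]
```

View pics/w7.png

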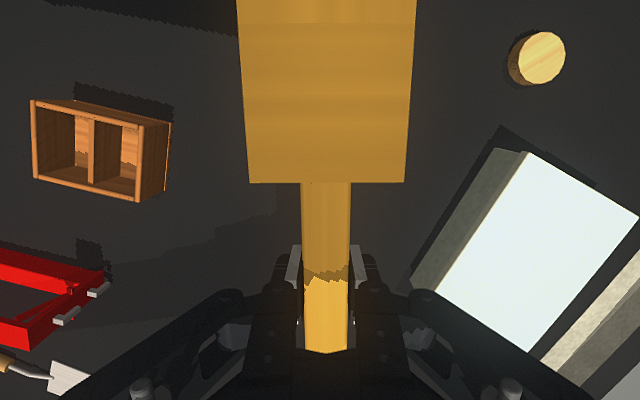

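View pics/s7.png

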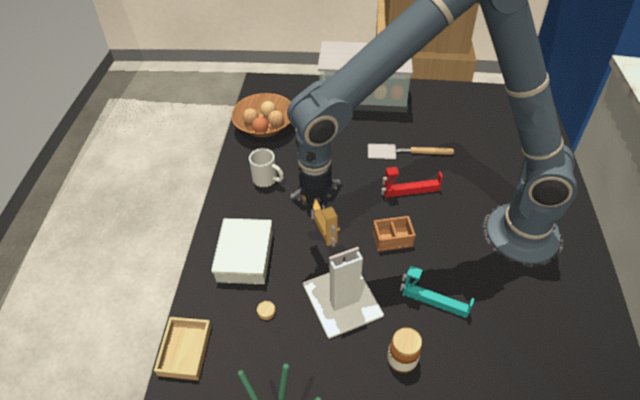

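```bash
python3 -m handwheel '0.001 -0.015 0.01 0.002 0.001 -0.003;0.001 -0.03 0.02 0.002 0.001 -0.003;0.001 -0.037 0.024 0.002 0.001 -0.003;0.001 -0.037 0.024 0.002 0.001 -0.003'
python3 -c "
from h import *
armrel(-35,0,126.5);snap('wrist','w8');snap('side','s8');snap('top','t8');armrel(-35,0,126.5)
crop('s8',290,180,110,160,3.6,'s8c');crop('t8',190,170,130,100,6,'t8c')
"
```

```text
time: 7.95
position: [568.0, 135.7, 140.8]
tool_rot: [-3.141, 0.001, 0.482]
ft_force: [-0.2, 0.1, -1.2]
grip_width: 20.9
rows 0.0012 0.0014 0.0004 -0.0008 0.0015 0.0021 rows needed 0.03790883708418339
now 7.95 [568.  135.7 140.8] [-3.141e+00  1.000e-03  4.820e-01] F [-0.2  0.1 -1.2] w 20.9
arm est stand xyz [-33.6   1.2 126.9]
rows 0.0002 -0.0010 0.0014 0.0008 -0.0008 -0.0010 rows needed 0.035534444394923315
now 8.1 [570.  134.  141.8] [ 3.141e+00 -1.000e-03  4.790e-01] F [ 0.6 -0.4 -2.1] w 20.6
arm est stand xyz [-36.    0.2 127.9]
```

View pics/s8c.png

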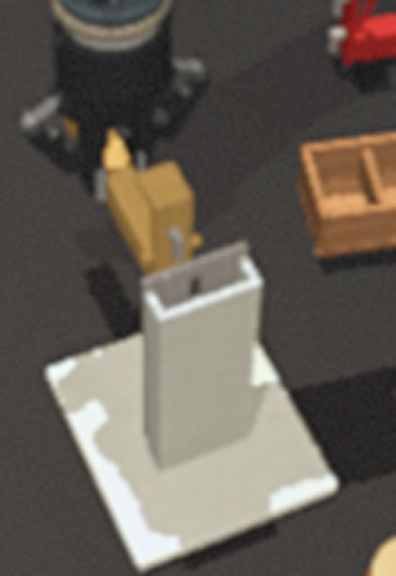

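View pics/t8c.png

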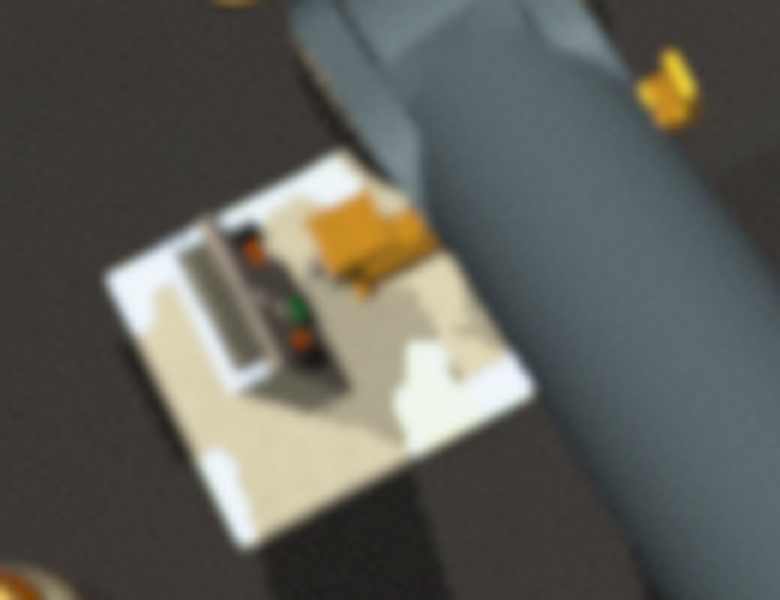

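View pics/w8.png

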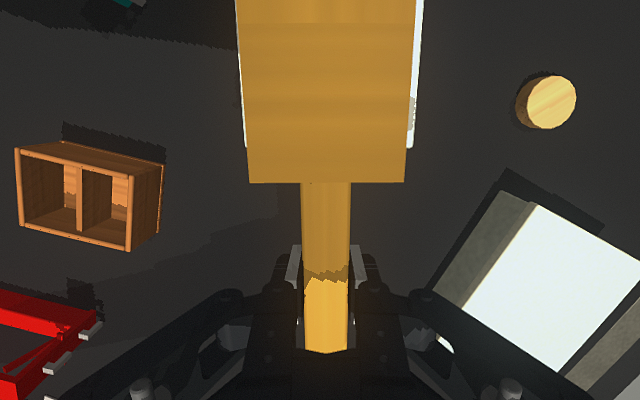

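```bash
python3 -c "
from h import *
crop('w8',220,0,210,200,3.8,'w8c')
"
```

```text
(no output)
```

View pics/w8c.png

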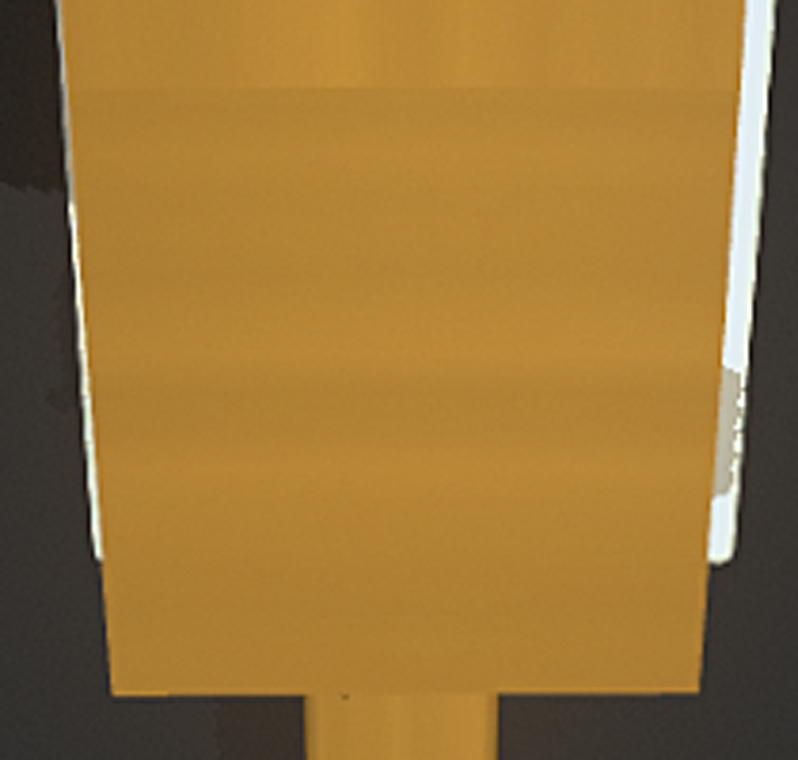

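```bash
cat >> h.py <<'E'
def avg(n=8):
    a=[];t=[];f=[]
    for i in range(n):
        manip.camera('wrist'); s=manip.get_state(); a.append(s['position']);t.append(R.from_euler('xyz',s['tool_rot']).as_rotvec());f.append(s['ft_force'])
        r=R.from_euler('xyz',s['tool_rot']); t[-1]=(down(YAW-np.pi/2).inv()*r).as_rotvec()
    p=np.mean(a,0); hx=np.array([np.cos(YAW),np.sin(YAW)]);hy=np.array([-hx[1],hx[0]]); F=np.mean(f,0); d=p[:2]-S
    print('t',s['time'],'arm stand xyz',np.round([d@hx+95.65,d@hy,p[2]-13.9],2),'sd',np.round(np.std(a,0),2),'rot err tool',np.round(np.mean(t,0),4),'F stand',np.round([F[:2]@hx,F[:2]@hy,F[2]],2),'sdF',np.round(np.std(f,0),2),'w',round(s['grip_width'],1))
E
python3 -m handwheel '0.0027 0 0 0 0 0;0.0027 0 0 0 0 0;0.0027 0 0 0 0 0'
python3 -c "
from h import *
avg()"
```

```text
time: 8.4
position: [572.8, 134.9, 142.0]
tool_rot: [3.141, -0.001, 0.478]
ft_force: [0.2, -0.1, -1.4]
grip_width: 21.0
t 8.8 arm stand xyz [-36.12  -2.46 127.95] sd [0.09 0.07 0.04] rot err tool [-0.0008  0.0007  0.0012] F stand [-0.08 -0.03 -1.65] sdF [0.67 0.37 0.28] w 20.5
```

```bash
python3 -m handwheel '0 -0.01 0.0014 0 0 0;0 -0.02 0.0014 0 0 0;0 -0.02 0.0014 0 0 0;0 -0.02 0.0014 0 0 0'
python3 -c "
from h import *
avg(4);snap('wrist','w9');crop('w9',220,0,210,200,3.8,'w9c');snap('side','s9');crop('s9',290,180,110,160,3.6,'s9c')"
```

```text
time: 9.2
position: [562.8, 153.8, 140.5]
tool_rot: [3.141, -0.001, 0.481]
ft_force: [-0.2, 0.2, -1.5]
grip_width: 20.8
t 9.4 arm stand xyz [-16.24  -2.48 126.51] sd [0.09 0.22 0.02] rot err tool [-0.0011  0.0007  0.0012] F stand [ 0.09 -0.05 -2.37] sdF [0.11 0.41 0.35] w 20.7
```

View pics/w9c.png

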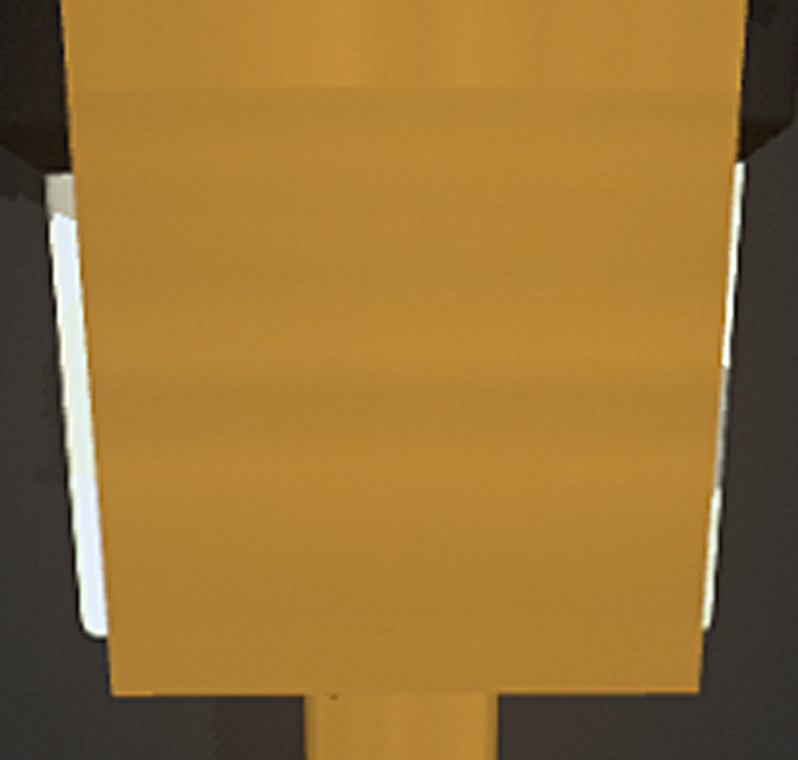

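View pics/s9c.png

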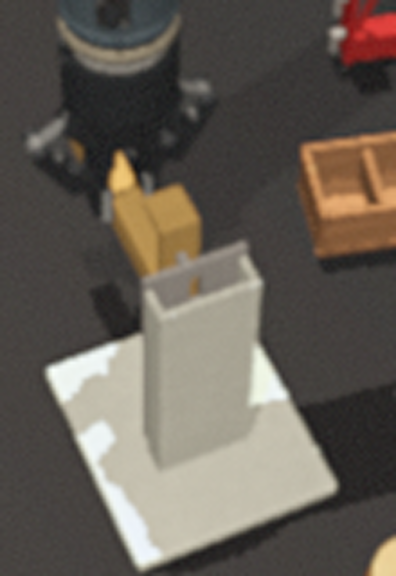

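```bash
python3 -m handwheel '-0.0013 0 0 0 0 0;-0.0013 0 0 0 0 0;-0.0013 -0.005 0 0 0 0;-0.0013 -0.005 0 0 0 0;-0.0013 -0.005 0 0 0 0'
python3 -c "
from h import *
avg(4)"
python3 -m handwheel '0 -0.002 0 0 0 0;0 -0.002 0 0 0 0;0 -0.002 0 0 0 0'
python3 -c "
from h import *
avg(4)"
```

```text
time: 10.0
position: [559.7, 156.8, 140.4]
tool_rot: [3.141, -0.001, 0.479]
ft_force: [0.7, -0.8, -2.5]
grip_width: 21.1
t 10.2 arm stand xyz [-11.42  -1.17 126.48] sd [0.04 0.1  0.02] rot err tool [-0.001   0.0007  0.0016] F stand [-0.26 -0.16 -2.65] sdF [0.55 0.37 0.47] w 21.1
time: 10.5
position: [558.9, 158.2, 140.2]
tool_rot: [3.141, -0.0, 0.479]
ft_force: [-0.3, 0.1, -3.4]
grip_width: 20.9
t 10.7 arm stand xyz [ -9.48  -1.09 126.4 ] sd [0.02 0.02 0.02] rot err tool [-0.001   0.0005  0.0017] F stand [-0.15 -0.04 -2.25] sdF [0.39 0.83 0.3 ] w 20.8
```

```bash
python3 -m handwheel '0 -0.001 0 0 0 0;0 -0.002 0 0 0 0;0 -0.002 0 0 0 0'
python3 -c "
from h import *
avg(4)"
python3 -m handwheel '0 -0.001 0 0 0 0;0 -0.0015 0 0 0 0;0 -0.0015 0 0 0 0'
python3 -c "
from h import *
avg(4)"
```

```text
time: 11.0
position: [557.9, 160.1, 140.3]
tool_rot: [3.141, -0.0, 0.479]
ft_force: [-0.6, -0.1, -2.4]
grip_width: 20.7
t 11.2 arm stand xyz [ -7.37  -1.07 126.38] sd [0.02 0.04 0.02] rot err tool [-0.0009  0.0004  0.0016] F stand [ 0.22  0.54 -2.69] sdF [0.18 0.04 0.5 ] w 20.9
time: 11.5
position: [557.2, 161.4, 140.3]
tool_rot: [3.141, -0.0, 0.479]
ft_force: [0.2, -0.3, -2.5]
grip_width: 21.1
t 11.7 arm stand xyz [ -5.83  -1.08 126.38] sd [0.01 0.03 0.02] rot err tool [-0.0008  0.0004  0.0015] F stand [ 0.21  0.15 -2.51] sdF [0.47 0.75 0.13] w 21.0
```

```bash
for i in 1; do python3 -m handwheel '0 -0.001 0 0 0 0;0 -0.002 0 0 0 0;0 -0.002 0 0 0 0'
python3 -c "
from h import *
avg(4)"; done
python3 -m handwheel '0 -0.001 0 0 0 0;0 -0.0015 0 0 0 0;0 -0.0015 0 0 0 0'
python3 -c "
from h import *
avg(4)"
```

```text
time: 12.0
position: [556.2, 163.3, 140.3]
tool_rot: [3.141, -0.0, 0.479]
ft_force: [-0.5, 0.5, -2.4]
grip_width: 21.0
t 12.2 arm stand xyz [ -3.73  -1.07 126.36] sd [0.01 0.04 0.02] rot err tool [-0.0007  0.0004  0.0014] F stand [ 0.09 -0.4  -3.45] sdF [0.55 0.63 0.38] w 20.9
time: 12.5
position: [555.5, 164.6, 140.3]
tool_rot: [3.141, -0.0, 0.479]
ft_force: [-0.4, 0.6, -3.2]
grip_width: 20.7
t 12.7 arm stand xyz [ -2.2   -1.07 126.37] sd [0.01 0.01 0.01] rot err tool [-0.0007  0.0004  0.0015] F stand [ 0.   -0.17 -3.13] sdF [0.34 0.35 0.54] w 20.8
```

```bash
python3 -m handwheel '0 -0.0005 0 0 0 0;0 -0.001 0 0 0 0;0 -0.001 0 0 0 0'
python3 -c "
from h import *
avg(4)"
python3 -m handwheel '0 -0.0005 0 0 0 0;0 -0.001 0 0 0 0;0 -0.001 0 0 0 0'
python3 -c "
from h import *
avg(4)"
```

```text
time: 13.0
position: [555.1, 165.5, 140.3]
tool_rot: [3.141, -0.0, 0.479]
ft_force: [-0.1, -0.4, -2.8]
grip_width: 20.6
t 13.2 arm stand xyz [ -1.15  -1.07 126.36] sd [0.01 0.01 0.01] rot err tool [-0.0006  0.0004  0.0014] F stand [-0.21 -0.03 -2.75] sdF [0.62 0.25 0.48] w 21.0
time: 13.5
position: [554.6, 166.5, 140.3]
tool_rot: [3.141, -0.0, 0.479]
ft_force: [-0.5, 0.7, -3.2]
grip_width: 20.8
t 13.7 arm stand xyz [-8.0000e-02 -1.0500e+00  1.2635e+02] sd [0.02 0.02 0.02] rot err tool [-0.0005  0.0003  0.0014] F stand [-0.11 -0.33 -3.11] sdF [0.44 0.57 0.4 ] w 20.7
```

```bash
python3 -m handwheel '0 -0.0005 0 0 0 0;0 -0.001 0 0 0 0;0 -0.001 0 0 0 0'
python3 -c "
from h import *
avg(4)"
python3 -m handwheel '0 -0.0005 0 0 0 0;0 -0.001 0 0 0 0;0 -0.001 0 0 0 0'
python3 -c "
from h import *
avg(4);snap('side','s10');crop('s10',290,180,110,110,5,'s10c')"
```

```text
time: 14.0
position: [554.4, 166.7, 140.2]
tool_rot: [3.14, -0.0, 0.478]
ft_force: [0.5, -1.2, -3.0]
grip_width: 20.6
t 14.2 arm stand xyz [  0.27  -0.99 126.27] sd [0.02 0.02 0.01] rot err tool [-0.0012  0.0002  0.0019] F stand [-2.35 -0.09 -3.78] sdF [0.3  0.5  0.46] w 21.2
time: 14.5
position: [554.3, 166.8, 140.1]
tool_rot: [3.139, -0.0, 0.478]
ft_force: [1.6, -3.6, -4.0]
grip_width: 20.5
t 14.7 arm stand xyz [  0.31  -0.95 126.2 ] sd [0.01 0.01 0.01] rot err tool [-0.0023  0.0001  0.0025] F stand [-5.16 -0.36 -4.19] sdF [0.23 0.24 0.61] w 20.6
```

View pics/s10c.png

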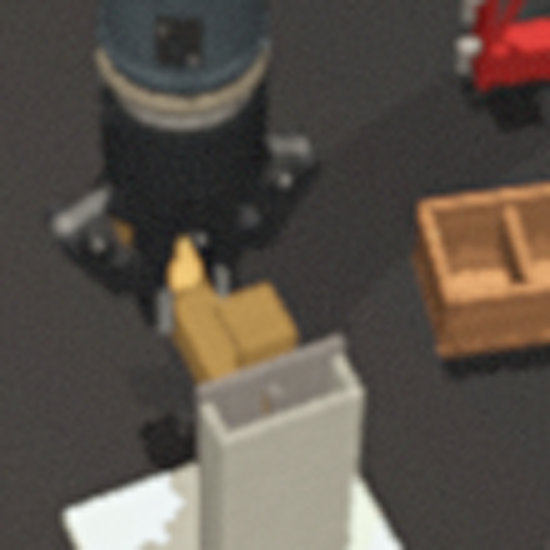

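```bash
python3 -m handwheel '0 0.0004 0 0 0 0;0 0.0004 0.001 0.002 0 0;0 0.0004 0.002 0.002 0 0;0 0.0004 0.002 0.002 0 0'
python3 -c "
from h import *
avg(4)"
python3 -m handwheel '0 0.0003 0.001 0.002 0 0;0 0.0003 0.002 0.002 0 0;0 0.0003 0.002 0.002 0 0'
python3 -c "
from h import *
avg(4)"
```

```text
time: 15.15
position: [554.5, 166.9, 138.2]
tool_rot: [-3.141, -0.001, 0.478]
ft_force: [0.3, -2.2, -1.4]
grip_width: 20.4
t 15.35 arm stand xyz [  0.33  -1.19 124.35] sd [0.03 0.02 0.02] rot err tool [0.0002 0.0006 0.0023] F stand [-2.14 -0.06 -1.61] sdF [0.3  0.74 0.33] w 20.7
time: 15.65
position: [554.4, 166.8, 136.0]
tool_rot: [-3.139, -0.0, 0.478]
ft_force: [0.7, -2.0, -1.5]
grip_width: 20.8
t 15.85 arm stand xyz [  0.28  -1.01 122.18] sd [0.02 0.   0.03] rot err tool [0.0025 0.0002 0.0021] F stand [-1.15  0.12 -2.42] sdF [0.45 0.38 0.59] w 21.0
```

```bash
python3 -m handwheel '0 0.0002 0.001 -0.002 0 0;0 0.0002 0.002 -0.002 0 0;0 0.0002 0.002 -0.002 0 0'
python3 -c "
from h import *
avg(4)"
python3 -m handwheel '0 0.0002 0.001 0 0 0;0 0.0002 0.0015 0 0 0;0 0.0002 0.0015 0 0 0'
python3 -c "
from h import *
avg(4)"
```

```text
time: 16.15
position: [554.3, 166.8, 134.0]
tool_rot: [-3.141, 0.0, 0.478]
ft_force: [0.6, -0.1, -2.3]
grip_width: 21.1
t 16.35 arm stand xyz [  0.29  -0.95 120.15] sd [0.02 0.02 0.04] rot err tool [0.0007 0.     0.002 ] F stand [-0.44 -0.59 -1.93] sdF [0.59 0.38 0.48] w 20.9
time: 16.65
position: [554.3, 166.7, 132.5]
tool_rot: [-3.141, 0.0, 0.478]
ft_force: [0.4, 1.0, -2.7]
grip_width: 21.0
t 16.85 arm stand xyz [  0.25  -0.98 118.68] sd [0.02 0.01 0.03] rot err tool [0.0009 0.0001 0.0018] F stand [-0.06 -0.1  -1.7 ] sdF [0.27 0.36 0.44] w 20.8
```

```bash
python3 -m handwheel '0 0.0002 0.001 0 0 0;0 0.0002 0.001 0 0 0;0 0.0002 0.001 0 0 0'
python3 -c "
from h import *
avg(4)"
python3 -m handwheel '0 0 0.001 0 0 0;0 0 0.001 0 0 0;0 0 0.001 0 0 0'
python3 -c "
from h import *
avg(4)"
```

```text
time: 17.15
position: [554.5, 166.5, 131.6]
tool_rot: [-3.141, -0.0, 0.478]
ft_force: [0.3, 1.0, -1.9]
grip_width: 20.7
t 17.35 arm stand xyz [ 2.0000e-02 -1.0100e+00  1.1769e+02] sd [0.01 0.02 0.02] rot err tool [0.0009 0.0001 0.0019] F stand [-0.42  0.12 -1.63] sdF [0.27 0.31 0.41] w 20.7
time: 17.65
position: [554.5, 166.6, 130.6]
tool_rot: [-3.141, -0.0, 0.478]
ft_force: [1.0, -0.4, -1.8]
grip_width: 21.0
t 17.85 arm stand xyz [ 2.0000e-02 -1.0300e+00  1.1672e+02] sd [0.02 0.02 0.01] rot err tool [0.0009 0.0002 0.0018] F stand [-0.13 -0.14 -1.64] sdF [0.4  0.54 0.56] w 21.2
```

```bash
python3 -m handwheel '0 0 0.001 0 0 0;0 0 0.001 0 0 0;0 0 0.001 0 0 0'
python3 -c "
from h import *
avg(4)"
python3 -m handwheel '0 0 0.001 0 0 0;0 0 0.001 0 0 0;0 0 0.001 0 0 0'
python3 -c "
from h import *
avg(4);snap('top','t11');crop('t11',190,170,130,100,6,'t11c');snap('wrist','w11')"
```

```text
time: 18.15
position: [554.5, 166.5, 129.6]
tool_rot: [-3.141, -0.0, 0.478]
ft_force: [-1.2, 0.9, -2.4]
grip_width: 21.0
t 18.35 arm stand xyz [ 1.0000e-02 -1.0400e+00  1.1574e+02] sd [0.01 0.01 0.01] rot err tool [0.0009 0.0002 0.0019] F stand [ 0.2  -0.17 -1.97] sdF [0.14 0.55 0.29] w 20.7
time: 18.65
position: [554.5, 166.6, 128.7]
tool_rot: [-3.141, -0.0, 0.478]
ft_force: [-0.6, -0.4, -2.1]
grip_width: 20.7
t 18.85 arm stand xyz [ 5.000e-02 -1.060e+00  1.148e+02] sd [0.01 0.01 0.01] rot err tool [0.0009 0.0003 0.0018] F stand [ 0.12  0.58 -0.89] sdF [0.52 0.38 0.29] w 20.6
```

View pics/t11c.png

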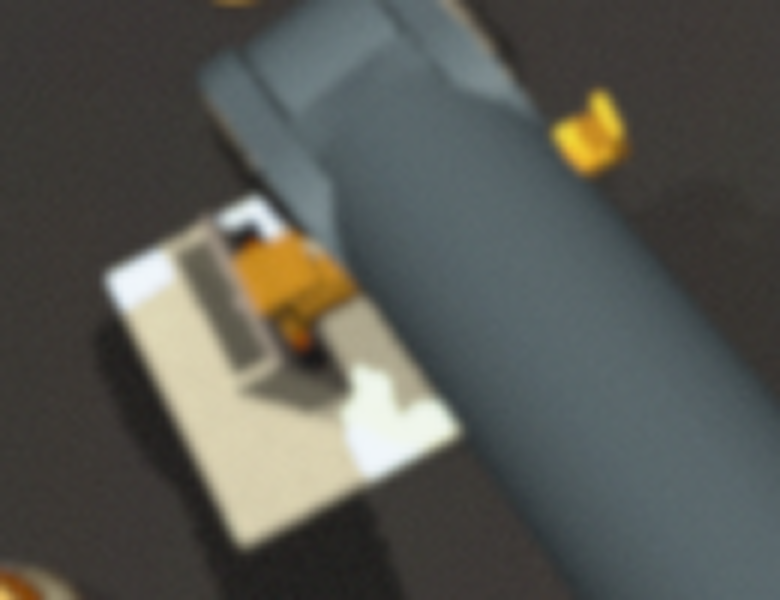

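View pics/w11.png

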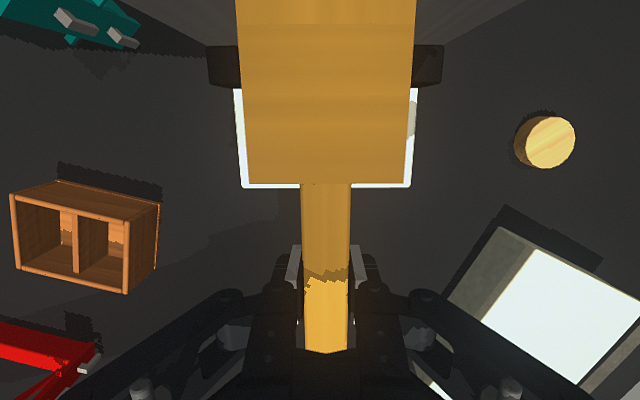

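```bash
python3 -m handwheel '0 0 0.001 0 0 0;0 0 0.001 0 0 0;0 0 0.001 0 0 0'
python3 -c "
from h import *
avg(4)"
python3 -m handwheel '0 0 0.001 0 0 0;0 0 0.001 0 0 0;0 0 0.001 0 0 0'
python3 -c "
from h import *
avg(4)"
```

```text
time: 19.25
position: [554.6, 166.7, 127.9]
tool_rot: [-3.141, -0.001, 0.478]
ft_force: [-1.0, -0.4, 1.2]
grip_width: 21.0
t 19.45 arm stand xyz [  0.14  -1.18 113.95] sd [0.   0.   0.02] rot err tool [0.001  0.0006 0.0018] F stand [0.04 0.67 1.27] sdF [0.09 0.16 0.53] w 20.8
time: 19.75
position: [554.7, 166.8, 127.0]
tool_rot: [-3.141, -0.001, 0.478]
ft_force: [-2.8, -1.1, 3.4]
grip_width: 20.6
t 19.95 arm stand xyz [ 1.1000e-01 -1.3300e+00  1.1309e+02] sd [0.01 0.02 0.02] rot err tool [0.0009 0.001  0.0019] F stand [-0.85  1.48  3.36] sdF [0.25 0.3  0.54] w 20.6
```

```bash
python3 -m handwheel '0 0 -0.0005 0 0 0;0 0 -0.0005 0 0 0;0 0 -0.0005 0 0 0;0 0 -0.0005 0 0 0;0 0 -0.0005 0 0 0' 0.05
python3 -c "
from h import *
avg(2);snap('wrist','w12')"
```

```text
time: 20.45
position: [554.7, 166.7, 127.3]
tool_rot: [-3.141, -0.001, 0.478]
ft_force: [0.1, -0.3, -0.1]
grip_width: 50.3
t 20.55 arm stand xyz [  0.12  -1.31 113.5 ] sd [0.02 0.04 0.03] rot err tool [0.001  0.0009 0.0019] F stand [-0.01  0.15  0.27] sdF [0.13 0.55 0.09] w 50.1
```

View pics/w12.png

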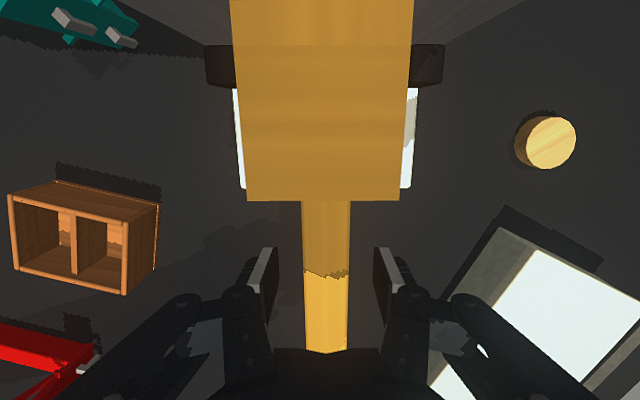

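```bash
python3 -m handwheel '0 0 -0.04 0 0 0;0 0 -0.08 0 0 0;0 0.02 -0.11 0.1 0 0;0 0.06 -0.11 0.25 0 0;0 0.06 -0.1 0.4 0 0;0 0.05 -0.08 0.55 0 0;0 0.04 -0.06 0.7 0 0;0 0.04 -0.05 0.85 0 0;0 0.04 -0.05 0.9 0 0;0 0.04 -0.05 0.9 0 0;0 0.04 -0.05 0.9 0 0'
python3 -c "
from h import *
snap('wrist','w13')"
```

```text
time: 21.7
position: [573.3, 132.6, 179.1]
tool_rot: [-2.242, -0.003, 0.48]
ft_force: [-0.3, 0.6, 0.8]
grip_width: 50.2
```

View pics/w13.png

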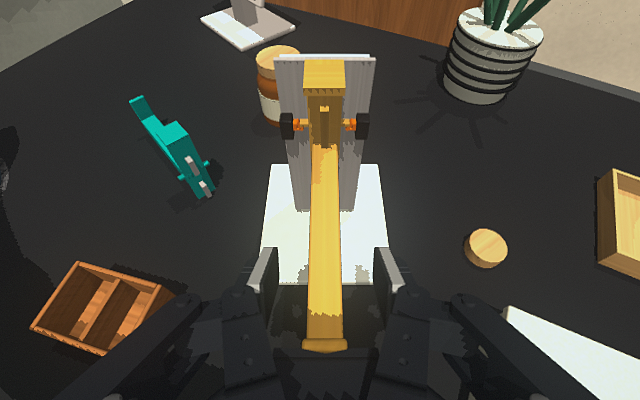

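```bash
python3 -c "
from h import *
crop('w13',265,40,120,120,5,'w13c')"
```

```text
(no output)
```

View pics/w13c.png

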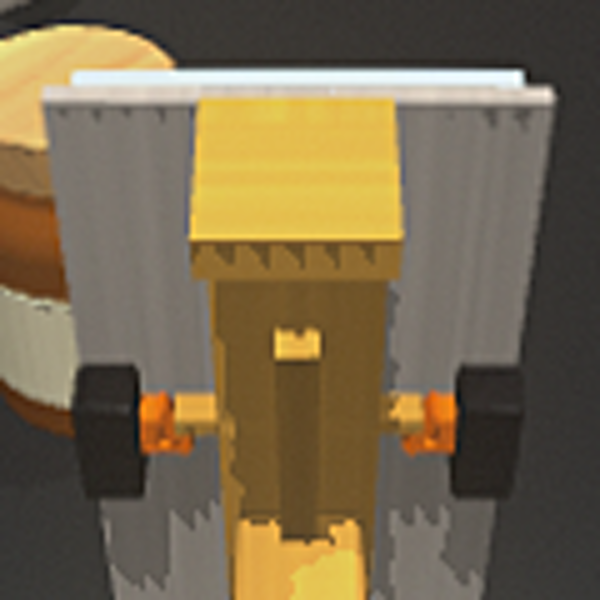

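```bash
cat >> h.py <<'E'
def tcprel(x,y,z):
    hx=np.array([np.cos(YAW),np.sin(YAW)]);hy=np.array([-hx[1],hx[0]]); p=S+hx*x+hy*y; rel([*p,z],down(YAW-np.pi/2))
E
python3 -c "
from h import *
tcprel(-80,-1.2,290);tcprel(-18,-1.2,245)"
```

```text
rows -0.0004 -0.1199 -0.0265 -0.8984 -0.0035 0.0026 rows needed 5.992576063644084
now 21.75 [573.1 133.1 179.7] [-2.243 -0.004  0.481] F [-0.2  0.7  0.5] w 50.2
rows -0.0006 -0.1233 0.0500 -0.8984 -0.0035 0.0026 rows needed 5.992576063644084
now 21.75 [573.1 133.1 179.7] [-2.243 -0.004  0.481] F [-0.2  0.7  0.5] w 50.2
```

```bash
python3 -m handwheel '0 -0.02 -0.045 0 0 0;0 -0.12 -0.0265 -0.898 -0.0035 0.0026;0 -0.12 -0.0265 -0.898 -0.0035 0.0026;0 -0.12 -0.0265 -0.898 -0.0035 0.0026;0 -0.12 -0.0265 -0.898 -0.0035 0.0026;0 -0.12 -0.0265 -0.898 -0.0035 0.0026;0 -0.12 -0.0265 -0.898 -0.0035 0.0026;0 -0.12 -0.0265 -0.898 -0.0035 0.0026;0 -0.12 -0.0265 -0.898 -0.0035 0.0026' 0.0
python3 -c "
from h import *
tcprel(-18,-1.2,245)"
```

```text
time: 22.65
position: [546.3, 183.7, 292.6]
tool_rot: [3.141, -0.004, 0.486]
ft_force: [-0.1, -0.3, -0.3]
grip_width: -0.1
rows -0.0004 -0.0587 0.0475 0.0007 -0.0038 0.0055 rows needed 1.510913755451781
now 22.65 [546.3 183.7 292.6] [ 3.141 -0.004  0.486] F [-0.1 -0.3 -0.3] w -0.1
```

```bash
python3 -m handwheel '0 -0.04 0 0.001 -0.004 0.0055;0 -0.059 0.02 0.001 -0.004 0.0055;0 -0.059 0.0475 0.001 -0.004 0.0055;0 -0.059 0.0475 0.001 -0.004 0.0055;0 -0.059 0.0475 0.001 -0.004 0.0055'
python3 -c "
from h import *
snap('wrist','w14');avg(2);tcprel(-18,-1.2,223);snap('side','s14');crop('s14',290,180,110,110,5,'s14c')"
```

```text
time: 23.15
position: [519.7, 234.6, 245.3]
tool_rot: [-3.141, 0.001, 0.478]
ft_force: [1.9, 0.4, 0.6]
grip_width: 0.1
t 23.3 arm stand xyz [ 76.89  -2.44 232.55] sd [0.04 0.09 0.02] rot err tool [0.0004 0.0021 0.0022] F stand [-0.03 -0.77  0.71] sdF [0.1  0.3  0.17] w -0.3
rows -0.0013 -0.0007 0.0235 -0.0004 -0.0022 -0.0020 rows needed 0.4703506759340624
now 23.3 [520.2 235.5 246.5] [-3.141e+00 -2.000e-03  4.780e-01] F [0.6 0.  0.9] w -0.3
```

View pics/w14.png

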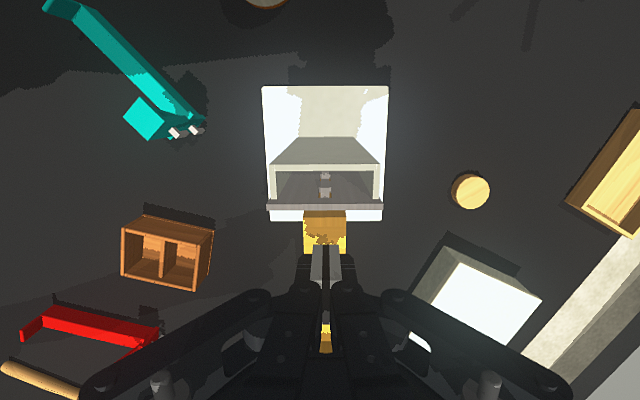

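View pics/s14c.png

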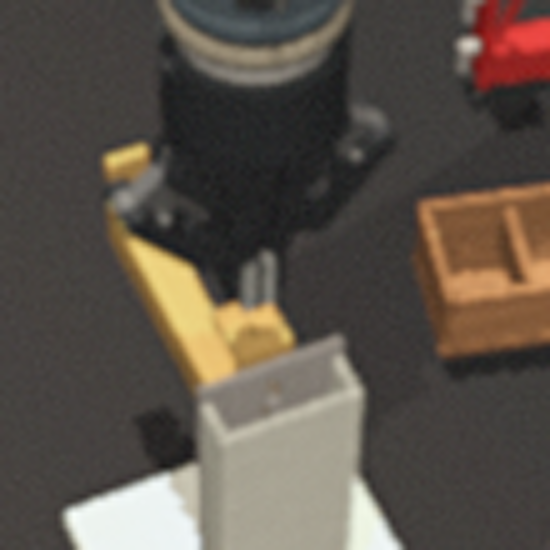

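```bash
python3 -m handwheel '-0.0013 0 0.01 0 -0.002 -0.002;-0.0013 0 0.019 0 -0.002 -0.002;-0.0013 0 0.019 0 -0.002 -0.002;-0.0013 0 0.019 0 -0.002 -0.002'
python3 -c "
from h import *
avg(3);tcprel(-18,-1.2,221)"
python3 -m handwheel '0 0 0.002 0 0 0;0 0 0.004 0 0 0;0 0 0.004 0 0 0'
python3 -c "
from h import *
avg(4);tcprel(-18,-1.2,221)"
```

```text
time: 23.75
position: [518.6, 234.9, 226.9]
tool_rot: [-3.141, 0.001, 0.481]
ft_force: [0.5, -0.6, 0.5]
grip_width: -0.2
t 23.9 arm stand xyz [ 77.36  -1.18 213.51] sd [0.06 0.05 0.14] rot err tool [ 0.0005  0.0001 -0.0006] F stand [-0.45 -0.07  0.25] sdF [0.35 0.31 0.21] w 0.3
rows -0.0001 -0.0003 0.0066 -0.0004 -0.0005 0.0006 rows needed 0.13138153690329005
now 23.9 [519.  235.3 227.6] [-3.141 -0.     0.481] F [ 0.2 -0.8  0.5] w 0.3
time: 24.2
position: [518.8, 235.2, 223.3]
tool_rot: [-3.141, 0.0, 0.481]
ft_force: [-0.0, -0.4, 0.0]
grip_width: -0.2
t 24.4 arm stand xyz [ 77.36  -1.24 209.61] sd [0.04 0.04 0.08] rot err tool [ 0.0004  0.0003 -0.0006] F stand [-0.01 -0.15 -0.34] sdF [0.22 0.35 0.14] w -0.1
rows -0.0001 -0.0003 0.0026 -0.0004 -0.0005 0.0006 rows needed 0.05242254478060469
now 24.4 [519.  235.3 223.6] [-3.141e+00 -1.000e-03  4.810e-01] F [ 0.2  0.4 -0.3] w -0.1
```

```bash
python3 -m handwheel '0 0 0.001 0 0 0;0 0 0.002 0 0 0;0 0 0.002 0 0 0'
python3 -c "
from h import *
avg(3)"
python3 -m handwheel '0 0 0.001 0 0 0;0 0 0.001 0 0 0'
python3 -c "
from h import *
avg(3)"
python3 -m handwheel '0 0 0.001 0 0 0;0 0 0.001 0 0 0'
python3 -c "
from h import *
avg(3)"
```

```text
time: 24.7
position: [519.4, 235.5, 222.2]
tool_rot: [-3.141, -0.002, 0.481]
ft_force: [-0.5, -0.2, 4.0]
grip_width: 0.3
t 24.85 arm stand xyz [ 77.41  -1.69 208.24] sd [0.02 0.01 0.01] rot err tool [ 0.0003  0.0016 -0.0005] F stand [0.31 0.4  4.22] sdF [0.42 0.13 0.64] w -0.0
time: 25.05
position: [519.7, 235.7, 221.7]
tool_rot: [-3.141, -0.003, 0.481]
ft_force: [-0.4, -0.3, 5.7]
grip_width: 0.1
t 25.2 arm stand xyz [ 77.44  -2.16 207.8 ] sd [0.01 0.01 0.01] rot err tool [ 0.0002  0.0029 -0.0004] F stand [-0.28  0.49  5.14] sdF [0.72 0.53 0.14] w 0.0
time: 25.4
position: [520.2, 236.0, 221.3]
tool_rot: [-3.142, -0.004, 0.481]
ft_force: [-0.4, -0.8, 4.6]
grip_width: 0.2
t 25.55 arm stand xyz [ 77.46  -2.64 207.44] sd [0.01 0.01 0.  ] rot err tool [ 0.0001  0.0042 -0.0003] F stand [-0.72  0.58  5.63] sdF [0.41 0.09 0.39] w -0.0
```

```bash
python3 -m handwheel '-0.0012 0 0.001 0 -0.004 0;-0.0012 0 0.0015 0 -0.004 0'
python3 -c "
from h import *
avg(3)"
python3 -m handwheel '-0.0005 0 0.001 0 -0.002 0;-0.0005 0 0.001 0 -0.002 0'
python3 -c "
from h import *
avg(3)"
```

```text
time: 25.75
position: [519.8, 235.9, 220.9]
tool_rot: [3.141, -0.002, 0.48]
ft_force: [0.5, -0.4, 7.5]
grip_width: -0.0
t 25.9 arm stand xyz [ 77.51  -2.31 206.93] sd [0.   0.02 0.  ] rot err tool [-0.0001  0.0025 -0.0003] F stand [-0.08  0.23  6.41] sdF [0.52 0.53 0.47] w 0.3
time: 26.1
position: [520.0, 236.0, 220.7]
tool_rot: [3.141, -0.002, 0.48]
ft_force: [0.8, 0.2, 6.2]
grip_width: -0.2
t 26.25 arm stand xyz [ 77.52  -2.51 206.86] sd [0.01 0.01 0.01] rot err tool [-0.0003  0.0024 -0.0001] F stand [-0.14  0.41  6.33] sdF [0.4  0.03 0.16] w 0.1
```

```bash
python3 -m handwheel '-0.0015 0 0.001 0 -0.003 0;-0.0015 0 0.002 0 -0.003 0;-0.0015 0 0.002 0 -0.003 0'
python3 -c "
from h import *
avg(3)"
python3 -m handwheel '-0.001 0 0.001 0 -0.003 0;-0.001 0 0.002 0 -0.003 0;-0.001 0 0.002 0 -0.003 0'
python3 -c "
from h import *
avg(3)"
```

```text
time: 26.55
position: [519.5, 235.8, 219.8]
tool_rot: [3.141, -0.002, 0.48]
ft_force: [1.1, 0.1, 6.0]
grip_width: 0.4
t 26.7 arm stand xyz [ 77.57  -2.   205.87] sd [0.01 0.02 0.  ] rot err tool [-0.0004  0.002  -0.    ] F stand [ 0.01 -0.41  6.91] sdF [0.48 0.73 0.22] w 0.3
time: 27.0
position: [519.5, 235.8, 218.6]
tool_rot: [3.141, -0.002, 0.48]
ft_force: [1.8, -0.3, 3.5]
grip_width: 0.1
t 27.15 arm stand xyz [ 77.63  -1.72 204.32] sd [0.24 0.13 0.21] rot err tool [-0.0002  0.0009  0.0001] F stand [ 0.67 -0.64  2.87] sdF [0.89 0.22 2.39] w 0.3
```

```bash
python3 -c "
from h import *
avg(2);snap('side','s15')"
python3 -m handwheel '-0.0005 0 0.001 0 -0.001 0;-0.0005 0 0.002 0 -0.001 0;-0.0005 0 0.002 0 -0.001 0'
python3 -c "
from h import *
avg(3)"
python3 -m handwheel '0 0 0.001 0 0 0;0 0 0.0015 0 0 0;0 0 0.0015 0 0 0'
python3 -c "
from h import *
avg(3)"
```

```text
t 27.25 arm stand xyz [ 77.51  -0.34 203.25] sd [0.16 0.13 0.18] rot err tool [-0.0004 -0.0028 -0.0001] F stand [-0.27 -0.51 -0.88] sdF [0.12 0.3  0.46] w -0.0
time: 27.6
position: [517.0, 234.3, 214.3]
tool_rot: [3.141, 0.006, 0.48]
ft_force: [-0.4, 0.0, -0.3]
grip_width: -0.1
t 27.75 arm stand xyz [ 77.45   0.61 200.72] sd [0.06 0.04 0.1 ] rot err tool [-0.0004 -0.005  -0.0001] F stand [ 0.27 -0.22 -0.33] sdF [0.04 0.56 0.27] w 0.3
time: 28.05
position: [517.6, 234.7, 213.7]
tool_rot: [3.141, 0.004, 0.48]
ft_force: [-1.1, 0.2, 2.8]
grip_width: 0.3
t 28.2 arm stand xyz [ 77.49   0.23 199.79] sd [0.01 0.01 0.01] rot err tool [-0.0005 -0.0039 -0.0001] F stand [-0.65  0.49  3.55] sdF [0.46 0.36 0.53] w 0.3
```

```bash

python3 -m handwheel '0.0002 0 0.001 0 0.002 0;0.0002 0 0.0015 0 0.002 0;0.0002 0 0.0015 0 0.002 0'
python3 -c "
from h import *
avg(3)"
python3 -m handwheel '0 0 0.001 0 0 0;0 0 0.0015 0 0 0;0 0 0.0015 0 0 0'
python3 -c "
from h import *
avg(3)"
```

```text
time: 28.5
position: [518.5, 235.1, 213.6]
tool_rot: [3.141, -0.0, 0.48]
ft_force: [-0.1, -1.0, 8.2]
grip_width: -0.3
t 28.65 arm stand xyz [ 77.47  -0.77 199.65] sd [0.01 0.   0.01] rot err tool [-0.001   0.0003  0.0001] F stand [-0.79  1.    8.54] sdF [0.35 0.25 0.28] w -0.1
time: 28.95
position: [519.2, 235.5, 213.5]
tool_rot: [3.14, -0.003, 0.48]
ft_force: [-1.2, -1.3, 9.1]
grip_width: 0.2
t 29.1 arm stand xyz [ 77.49  -1.61 199.65] sd [0.   0.01 0.01] rot err tool [-0.0016  0.0026  0.0003] F stand [-0.98  1.31  9.23] sdF [0.23 0.27 0.27] w 0.3
```

```bash

python3 -m handwheel '0 0 -0.02 0 0 0;0 0 -0.06 0 0 0;0 0.04 -0.08 0 0 0;0 0.08 -0.08 0.1 0 0;0 0.1 -0.06 0.25 0 0;0 0.12 -0.03 0.4 0 0;0 0.12 -0.01 0.55 0 0;0 0.12 0.02 0.7 0 0;0 0.12 0.03 0.85 0 0;0 0.12 0.03 0.87 0 0;0 0.12 0.03 0.87 0 0'
python3 -c "
from h import *
snap('wrist','w16');crop('w16',250,30,150,140,5,'w16c');avg(1)"
```

```text
time: 30.2
position: [574.8, 128.5, 182.8]
tool_rot: [-2.272, -0.001, 0.478]
ft_force: [0.5, 0.1, 1.4]
grip_width: 0.0
t 30.3 arm stand xyz [-40.6   -2.59 172.31] sd [0. 0. 0.] rot err tool [ 0.8659  0.0045 -0.0051] F stand [ 0.3  -1.01  0.5 ] sdF [0. 0. 0.] w 0.1
```

View pics/w16.png

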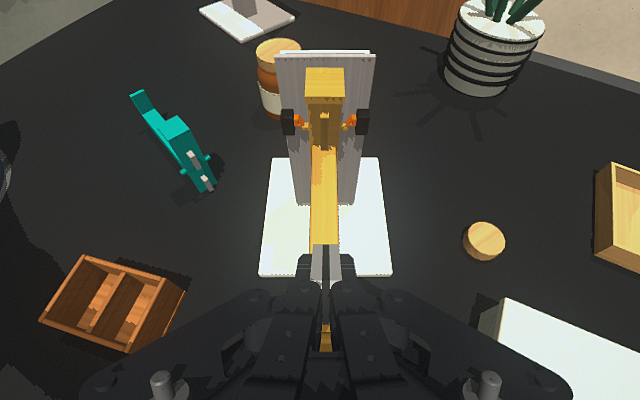

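View pics/w16c.png

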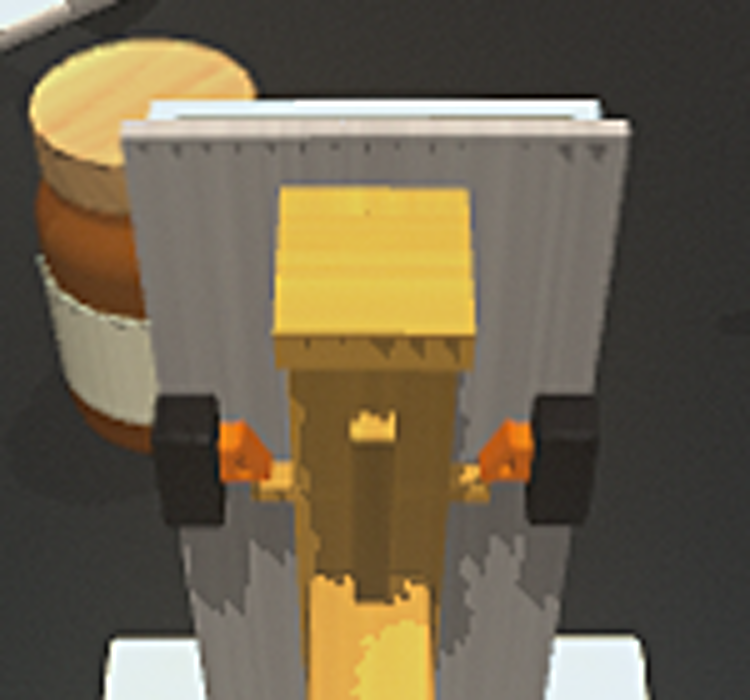

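```bash
python3 - <<'E'
from h import *
snap('side','s16');crop('s16',290,180,110,110,5,'s16c');snap('top','t16');crop('t16',200,170,100,90,6,'t16c')
hx=np.array([np.cos(YAW),np.sin(YAW)]);hy=np.array([-hx[1],hx[0]])
for th in (0,.08):
  for (x,y,z) in [(0,13,100),(0,-13,100),(-30,13,100),(-30,-13,100),(-171,11,62),(-171,-11,62),(-165,11,62)]:
    x2=x*np.cos(th)+-z*np.sin(th)*1; z2=z*np.cos(th)+x*np.sin(th)
    p=np.r_[S+hx*x2+hy*(y-1.2),106.5+z2]
    a=proj(load('w16'),p);b=proj(load('s16'),p);c=proj(load('t16'),p)
    print(th,(x,y,z),'w16c',np.round((a-[250,30])*5),'s16c',np.round((b-[290,180])*5),'t16c',np.round((c-[200,170])*6))
E
```

```text
0 (0, 13, 100) w16c [286. 172.] s16c [286. 353.] t16c [197. 312.]
0 (0, -13, 100) w16c [472. 171.] s16c [233. 372.] t16c [170. 258.]
0 (-30, 13, 100) w16c [279. 308.] s16c [259. 304.] t16c [261. 279.]
0 (-30, -13, 100) w16c [481. 308.] s16c [207. 322.] t16c [233. 224.]
0 (-171, 11, 62) w16c [ 275. 1548.] s16c [138. 144.] t16c [561. 132.]
0 (-171, -11, 62) w16c [ 496. 1547.] s16c [ 98. 157.] t16c [538.  89.]
0 (-165, 11, 62) w16c [ 277. 1485.] s16c [143. 152.] t16c [549. 139.]
0.08 (0, 13, 100) w16c [284. 208.] s16c [279. 340.] t16c [214. 303.]
0.08 (0, -13, 100) w16c [474. 207.] s16c [226. 359.] t16c [187. 249.]
0.08 (-30, 13, 100) w16c [278. 366.] s16c [252. 295.] t16c [278. 270.]
0.08 (-30, -13, 100) w16c [482. 365.] s16c [200. 313.] t16c [251. 217.]
0.08 (-171, 11, 62) w16c [ 282. 1610.] s16c [136. 155.] t16c [572. 133.]
0.08 (-171, -11, 62) w16c [ 489. 1609.] s16c [ 95. 168.] t16c [549.  89.]
0.08 (-165, 11, 62) w16c [ 283. 1549.] s16c [140. 163.] t16c [560. 139.]
```

View pics/s16c.png

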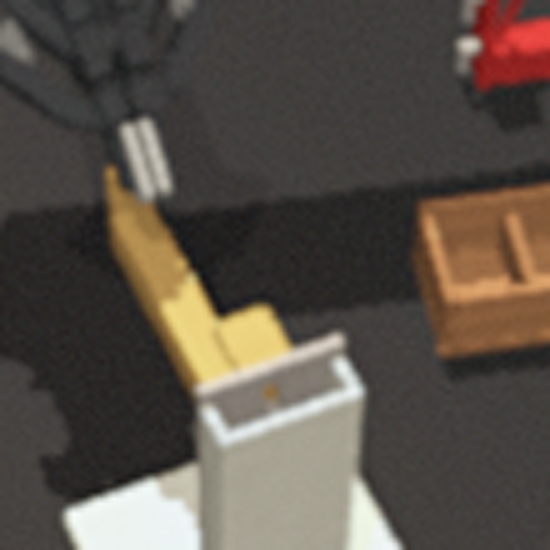

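View pics/t16c.png

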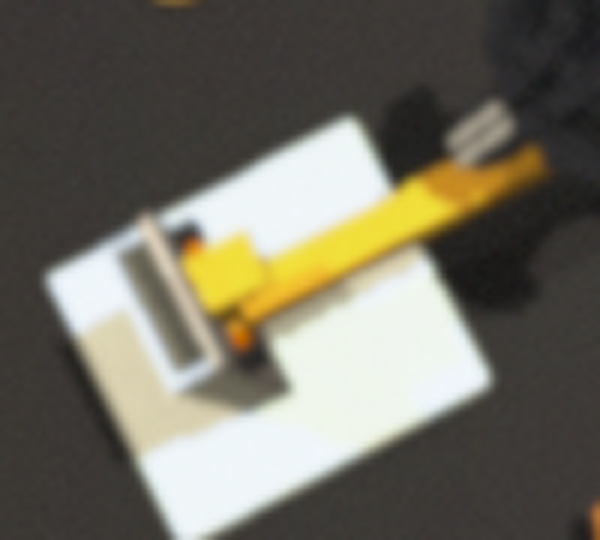

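```bash

python3 -m handwheel '0 -0.03 -0.026 0 0 0;0 -0.061 -0.052 0 0 0;0 -0.061 -0.052 0 0 0;0 -0.061 -0.052 0 0 0'
python3 -c "
from h import *
avg(4);snap('side','s17');snap('wrist','w17');crop('w17',250,30,150,140,5,'w17c')"
```

```text
time: 30.8
position: [573.9, 132.7, 269.4]
tool_rot: [-2.282, -0.011, 0.486]
ft_force: [0.1, -0.1, -0.2]
grip_width: -0.3
t 31.0 arm stand xyz [-39.78  -1.68 252.83] sd [0.07 0.3  0.69] rot err tool [ 0.8628  0.0039 -0.007 ] F stand [-0.07  0.54 -0.34] sdF [0.3  0.73 0.14] w 0.2
```

View pics/w17.png

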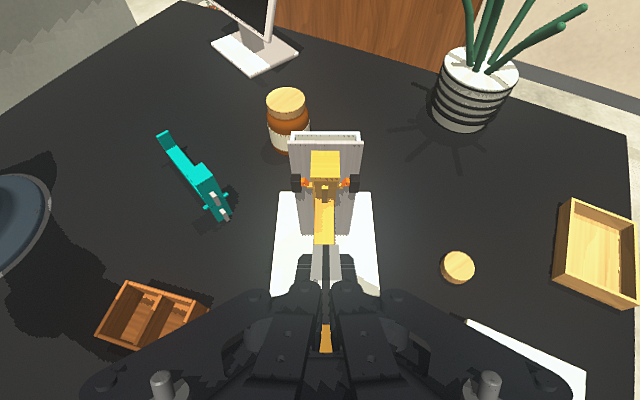

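View pics/s17.png

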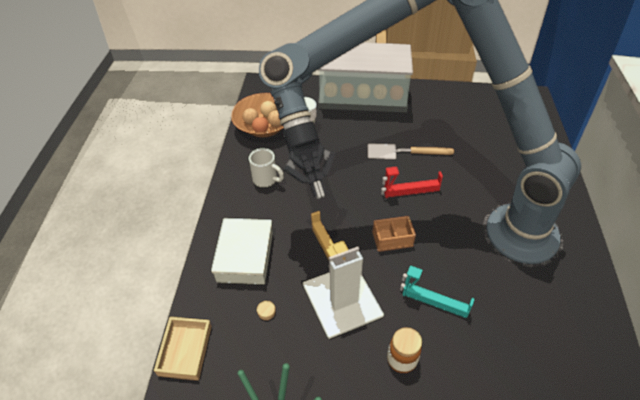

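```bash
python3 -c "
from rig import manip
print(manip.job_done(), manip.get_state()['time'])"
```

```text
the job is handed in; nothing more can be done
the job is handed in; nothing more can be done
```

The brass arm is hung in the top two slots with both catches shut over its ears, and the job is handed in at about 31 s of the 67 s. I got no verdict back, so the result rests on my own checks.

- **Hooking:** I gripped the bar and slid both claws into the slots without contact, until the back plate met the stand's face at about 5 N. Then I lowered the arm until the ears rested on the catches and let go.
- **Pressing:** With closed fingers I pressed the pad at about 7 N until the ears snapped through the catches, roughly 8 mm lower. I then pressed to a firm stop at about 9 N, where the arm moved only 0.14 mm further.
- **Last pictures:** Both ears sit under the catches, the catches are out, and the gripper is clear, with its force reading near zero. The other things on the counter look unmoved.
- **Not confirmed:**
  - The green tab is hidden under the bar, so I infer that it is pressed from the hard stop. The final height also fits: about 20.8 mm below where the claws went in, against 16 to 20 mm expected.
  - The ears met the catches about 9 mm above that final height instead of the stated 12 mm.
  - In the pictures the hung arm leans forward by about 0.03 to 0.04 rad, inside the 0.08 limit and about what the slack in the claws allows.

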